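Make up a batch of three movement tins in the dust case

ROBOT

A 6-joint arm with a two-finger parallel gripper is mounted at the origin on the work surface. World frame = base frame: x ahead of the robot, y to its left, z up, the work surface at z = 0. Lengths are in m, angles in rad, forces in N, time in s.
With the tool pointing down it reaches from about 0.3 to 0.875 m from the base axis. Payload 6.4 kg.
Tool frame: the origin (TCP) lies midway between the tips of the shut fingers; the grasp point (between the pads) lies 19 mm behind it; z points along the fingers, y is the line along which they close (so a half turn about z gives the same grasp; the last joint's range is limited). The gripper opens to 85 mm and grips with 20 to 120 N. Pads are 22 mm wide; open, the fingers measure 114 mm over their backs; the gripper's body (76 mm by 85 mm) begins 54 mm behind the grasp point. The pads swing forward as they close: fully open they stand 13 mm farther back than shut.
Start: joints at [-1.462, 0.181, 1.607, -0, 1.354, -0.206], TCP at [0.178, -0.547, 0.231] pointing down, gripper open.
Joint ranges: [-2.99, 2.99], [-0.89, 2.07], [0.3, 2.58], [-1.14, 4.28], [0, 2.63], [-3.12, 3.12]. Speed limits (rad/s): [2.57, 2.57, 3.01, 3.14, 3.14, 3.14].

INTERFACE

Orientations are given as a unit quaternion [w, x, y, z].
In Python, from bench import ctrl, vision, workorder gives the robot as it stands. The module is installed in compiled form; this text tells all that it offers.
- The arm moves only by the tool servo_tool, never from a script. Its argument "steps" is a list of rows, each an object of numbers: "dx", "dy", "dz": the shift along the world's x, y, z as a fraction of full scale; "wx", "wy", "wz": the turn, a rotation vector about the world's x, y, z as a fraction of full scale. A call has exactly 5 rows; each row is the pose to reach, as a shift and turn from the pose commanded when the call began, turning the shorter way round; what a row does not reach only later rows make up. Full scale, the value 1, is 100 mm for a shift and pi rad for a turn. A row lasts 1/12 s, in which the tool goes at most 41.7 mm and 7.16 degrees, less where a joint would pass 70% of its speed; a pose out of reach is approached as far as the arm can. A call with a number of a shift or a turn outside -1 to 1 is refused whole. A call with a gripper value outside its range is refused whole. "jaw" is the opening, from 0 (shut) to 1 (fully open), set as the call begins (left out, the last holds). The fingers move at their own pace and stop on an object; the grip force is fixed at half the most. Time passes only in rows, so rows that repeat a pose let the fingers close, or fill a call up. It gives the time, the measured TCP pose, the force, the opening and the grip force at its end, in the units of the state.
- ctrl.get_obs(): the state, without advancing time (a new reading comes with each control period).
- vision.camera(name): name is "side" or "top"; returns a dict with "frame" (384x512x3 uint8, red, green, blue), "vfov" (degrees; the focal length in pixels is half the picture's height over the tangent of half this angle, whatever the lens; pixels are square), "cx", "cy" (the principal point, pixels), "camera_from_world" (4x4, takes a point from world to camera coordinates). Camera axes: x right, y up, looking along -z (the intrinsics and any distortion apply to the point x, -y, -z); pixel columns grow to the right and rows downward; lengths in m; the calibration is good to about 2 mm. A picture is of the moment at which its call begins. There is no depth.
- workorder.hand_in(): hands the job in; it is judged then, once.
The state is a dict: "time_s": time; "q": joint angles; "dq": joint speeds; "joint_efforts": joint torques, N m; "eef_pos": TCP position; "eef_rot": TCP orientation; "wrist_force": force on the tool from outside, world axes, zero at the start; "torque": the same for the moment, N m; "opening": opening from 0.0 (shut) to 1.0 (fully open); "grasp_force": force on a finger pad.
Only numpy, scipy, OpenCV 4.12 (cv2) and the standard library are available. Lean on these libraries where they do the work, as an engineer would, in place of code of your own. Each camera call takes 0.05 s, during which the arm holds its last target. There are 200 camera calls.

TASK

Make up a batch of exactly three flat tins in the dust case: slide its clear cover open, add two flat tins from the rack to the one already there, all lying flat on the trough floor and crosswise like that one, then slide the cover fully shut. The rack's fins leave only a tin's ends free and the trough only its long sides, so put each tin down on the bench and take it again the other way; set tins down, never drop them. Leave the third flat tin and the tall tin in the rack and everything else where it stands.

Things in the scene. Friction and masses are not known exactly. Their poses are not given: they have to be found in the camera images.
- case: fixed wooden dust case. Origin on the bench under the middle of its trough. The trough inside is 80 mm wide (case x) and 280 mm long (case y), floor 6 mm up, walls 10 mm thick with their top at 54 mm. Behind the trough a solid deck, also 54 mm high, reaches to x = +170 mm. A clear cover slides along case x over the trough.
- cover (a joint): slide of the case's clear cover, in m: 0 = shut over the trough (against its stop), grows as it is pushed along the case's +x onto the deck, 0.110 = fully open, trough clear. It stays where it is left; pushing takes about 2 N. The cover's top is 60 mm above the bench.
- cover_handle (a point): middle of the aluminium grip bar on the cover near its front edge: 14 mm thick (case x), 70 mm long (case y), standing from 60 to 85 mm above the bench, this point at 72.5 mm. It moves with the cover; shut, it is at x = -35 mm from the case's origin.
- rack: fixed light-wood supply rack, 70 mm (its x) x 188 mm (its y); origin under its centre. Four lanes run along its x, 46 mm apart at y = -69, -23, +23, +69 mm, 42 mm wide, open at both ends, between 4 mm thick, 60 mm long fins as high as the flat tins (38 mm above the bench). Floor 6 mm up.
- tin0: flat aluminium tin lying lengthwise in one lane of the rack, 64 mm (its x) x 38 mm (its y) x 32 mm high; origin at the centre of its underside. Interchangeable with the other flat tins.
- tin1: flat aluminium tin lying lengthwise in one lane of the rack, 64 mm (its x) x 38 mm (its y) x 32 mm high; origin at the centre of its underside. Interchangeable with the other flat tins.
- tin2: flat aluminium tin lying lengthwise in one lane of the rack, 64 mm (its x) x 38 mm (its y) x 32 mm high; origin at the centre of its underside. Interchangeable with the other flat tins.
- tall_tin: a taller aluminium tin of another kind, same 64 x 38 mm footprint but 50 mm high, in one lane of the rack; too tall for the case.
- tin_in_case: the flat tin that already lies crosswise in the trough (its x along case x), 64 mm (its x) x 38 mm (its y) x 32 mm high; origin at the centre of its underside.
- dust_cap: black round dust cap lying flat, 80 mm across, 24 mm high; origin at its underside. Bystander.
- cork_block: upright cork cylinder, 50 mm across, 30 mm high; origin at its underside. Bystander.
- movement_holder: aluminium two-jaw movement holder, about 90 x 50 mm, 30 mm high, long along its x; origin at its underside. Bystander.
- loupe: black eye loupe standing upright, 40 mm across, 36 mm high; origin at its underside. Bystander.
- blower: blue bulb dust blower standing upright, 60 mm across, 90 mm high; origin at its underside. Bystander.
- screwdriver: black-handled screwdriver lying along its x, 150 mm long, about 25 mm high. Bystander.

How it is judged:
At the end, for the whole second after the job is handed in: Three flat tins (the first and two from the rack) lie flat and still on the trough floor (within 5 mm), crosswise within 0.3 rad; the third flat tin and the tall tin lie flat on the rack floor, centres within 30 mm of the row's line; the cover is shut within 5 mm (x of tin_in_case in the frame of case between -0.02 and 0.02 m and y of tin_in_case in the frame of case between -0.125 and 0.125 m and z of tin_in_case in the frame of case between 0.002 and 0.011 m and angle between the x axis of tin_in_case and the x axis of case, either way round below 0.3 rad and angle between each of tin_in_case, tall_tin's own z axis and vertical below 0.12 rad and linear speed of each of tin_in_case, tall_tin below 0.02 m/s and (((x of tin0 in the frame of rack between -0.03 and 0.03 m and y of tin0 in the frame of rack between -0.085 and 0.085 m and z of tin0 in the frame of rack between 0.002 and 0.011 m and angle between tin0's own z axis and vertical below 0.12 rad and linear speed of tin0 below 0.02 m/s) and (x of tin1 in the frame of case between -0.02 and 0.02 m and y of tin1 in the frame of case between -0.125 and 0.125 m and z of tin1 in the frame of case between 0.002 and 0.011 m and angle between the x axis of tin1 and the x axis of case, either way round below 0.3 rad and angle between tin1's own z axis and vertical below 0.12 rad and linear speed of tin1 below 0.02 m/s) and (x of tin2 in the frame of case between -0.02 and 0.02 m and y of tin2 in the frame of case between -0.125 and 0.125 m and z of tin2 in the frame of case between 0.002 and 0.011 m and angle between the x axis of tin2 and the x axis of case, either way round below 0.3 rad and angle between tin2's own z axis and vertical below 0.12 rad and linear speed of tin2 below 0.02 m/s)) or ((x of tin1 in the frame of rack between -0.03 and 0.03 m and y of tin1 in the frame of rack between -0.085 and 0.085 m and z of tin1 in the frame of rack between 0.002 and 0.011 m and angle between tin1's own z axis and vertical below 0.12 rad and linear speed of tin1 below 0.02 m/s) and (x of tin0 in the frame of case between -0.02 and 0.02 m and y of tin0 in the frame of case between -0.125 and 0.125 m and z of tin0 in the frame of case between 0.002 and 0.011 m and angle between the x axis of tin0 and the x axis of case, either way round below 0.3 rad and angle between tin0's own z axis and vertical below 0.12 rad and linear speed of tin0 below 0.02 m/s) and (x of tin2 in the frame of case between -0.02 and 0.02 m and y of tin2 in the frame of case between -0.125 and 0.125 m and z of tin2 in the frame of case between 0.002 and 0.011 m and angle between the x axis of tin2 and the x axis of case, either way round below 0.3 rad and angle between tin2's own z axis and vertical below 0.12 rad and linear speed of tin2 below 0.02 m/s)) or ((x of tin2 in the frame of rack between -0.03 and 0.03 m and y of tin2 in the frame of rack between -0.085 and 0.085 m and z of tin2 in the frame of rack between 0.002 and 0.011 m and angle between tin2's own z axis and vertical below 0.12 rad and linear speed of tin2 below 0.02 m/s) and (x of tin0 in the frame of case between -0.02 and 0.02 m and y of tin0 in the frame of case between -0.125 and 0.125 m and z of tin0 in the frame of case between 0.002 and 0.011 m and angle between the x axis of tin0 and the x axis of case, either way round below 0.3 rad and angle between tin0's own z axis and vertical below 0.12 rad and linear speed of tin0 below 0.02 m/s) and (x of tin1 in the frame of case between -0.02 and 0.02 m and y of tin1 in the frame of case between -0.125 and 0.125 m and z of tin1 in the frame of case between 0.002 and 0.011 m and angle between the x axis of tin1 and the x axis of case, either way round below 0.3 rad and angle between tin1's own z axis and vertical below 0.12 rad and linear speed of tin1 below 0.02 m/s))) and x of tall_tin in the frame of rack between -0.03 and 0.03 m and y of tall_tin in the frame of rack between -0.085 and 0.085 m and z of tall_tin in the frame of rack between 0.002 and 0.011 m and value of joint cover below 0.005 m); the robot touches nothing.
It fails at once if a tin is dropped or thrown: it moves faster than 0.4 m/s with no finger on it ((linear speed of tin0 above 0.4 m/s and contact force between the fingers and tin0 below 0.05 N) or (linear speed of tin1 above 0.4 m/s and contact force between the fingers and tin1 below 0.05 N) or (linear speed of tin2 above 0.4 m/s and contact force between the fingers and tin2 below 0.05 N) or (linear speed of tin_in_case above 0.4 m/s and contact force between the fingers and tin_in_case below 0.05 N) or (linear speed of tall_tin above 0.4 m/s and contact force between the fingers and tall_tin below 0.05 N)).
It fails at once if a bystander is shoved more than 25 mm or knocked over (distance of any of dust_cap, cork_block, movement_holder, loupe, blower, screwdriver from where it was at the start of the episode above 0.025 m or angle between any of dust_cap, cork_block, movement_holder, loupe, blower's own z axis and vertical above 0.5 rad).
It also fails if it takes over 72 s, if anything falls off the work surface, if the arm or the gripper's body presses on something with over 40 N, if the wrist force passes 120 N, or if a joint passes its speed limit or range.

## Working session

There is one attempt and no reset: what is moved stays moved. The work goes in short steps, Python scripts to look and compute and a tool call to move; the robot and the scene stay as the last step left them, time stands still between calls to the robot, and variables do not carry over. Pictures are saved under pics/ and viewed, at most 10 in all, crops included, and the job is handed in when it is done.

Besides the shell and the picture viewer there is one more tool, called after ">>>" as name([rows], argument=value, ...), one row to a line, values as JSON. servo_tool: Moves the arm, as the interface text tells. Its arguments: {"type":"object","properties":{"steps":{"type":"array","items":{"type":"object","properties":{"dx":{"type":"number"},"dy":{"type":"number"},"dz":{"type":"number"},"wx":{"type":"number"},"wy":{"type":"number"},"wz":{"type":"number"}}}},"jaw":{"type":"number"}},"required":["steps"]}

```bash
mkdir -p pics; cat > h.py <<'E'
import numpy as np, cv2
from bench import ctrl, vision, workorder
def shot(n):
    c=vision.camera(n); return c
def K(c):
    h,w=c["frame"].shape[:2]; f=h/2/np.tan(np.radians(c["vfov"])/2); return f
def w2p(c,P):
    P=np.atleast_2d(P); T=np.array(c["camera_from_world"]); Q=P@T[:3,:3].T+T[:3,3]; f=K(c)
    return np.c_[c["cx"]+f*Q[:,0]/-Q[:,2], c["cy"]+f*(-Q[:,1])/-Q[:,2]]
def p2w(c,uv,z):
    uv=np.atleast_2d(uv).astype(float); T=np.array(c["camera_from_world"]); f=K(c)
    d=np.c_[(uv[:,0]-c["cx"])/f, -(uv[:,1]-c["cy"])/f, -np.ones(len(uv))]@T[:3,:3]
    o=-T[:3,:3].T@T[:3,3]; s=(z-o[2])/d[:,2]; return o+s[:,None]*d
def save(c,fn,box=None,s=1):
    im=c["frame"][:,:,::-1]
    if box: im=im[box[1]:box[3],box[0]:box[2]]
    cv2.imwrite("pics/"+fn,cv2.resize(im,None,fx=s,fy=s,interpolation=cv2.INTER_CUBIC))
E
python3 - <<'E'
from h import *
for n in("top","side"):
    c=shot(n); save(c,n+"0.png",None,1.56); np.save(n+"0.npy",c,allow_pickle=True)
    print(n,{k:v for k,v in c.items() if k!="frame"})
o=ctrl.get_obs(); print(o)
E
```

```text
top {'vfov': 56.491998204890564, 'cx': 253.952356669363, 'cy': 194.56208668927485, 'camera_from_world': array([[-6.05432844e-03, -9.99529935e-01,  3.00541980e-02,
         3.00711157e-04],
       [ 9.96583085e-01, -3.55524668e-03,  8.25197808e-02,
        -5.59957170e-01],
       [-8.23741411e-02,  3.04511072e-02,  9.96136151e-01,
        -1.08238052e+00],
       [ 0.00000000e+00,  0.00000000e+00,  0.00000000e+00,
         1.00000000e+00]])}
side {'vfov': 51.4601303006927, 'cx': 256.98890643301064, 'cy': 192.0101885223553, 'camera_from_world': array([[-0.69730246, -0.71641979,  0.02262673,  0.3850354 ],
       [ 0.45688887, -0.41993075,  0.78416244, -0.29384815],
       [-0.55228782,  0.5571363 ,  0.62014297, -0.92251804],
       [ 0.        ,  0.        ,  0.        ,  1.        ]])}
{'time_s': 0.1, 'q': array([-1.46228365e+00,  1.81470579e-01,  1.60792669e+00,  6.69789649e-06,
        1.35379283e+00, -2.06340894e-01]), 'dq': array([ 0.00200466, -0.00313204, -0.00160044, -0.00117774, -0.00117325,
        0.00020649]), 'joint_efforts': array([ 6.10308362e-04, -4.45876801e+01, -3.52239740e+01, -2.12928867e-04,
        4.03755228e-03,  1.08330232e-05]), 'eef_pos': array([ 0.17800504, -0.54622402,  0.23046306]), 'eef_rot': array([-7.97607463e-04,  9.87633773e-01,  1.56776571e-01,  4.23191456e-05]), 'wrist_force': array([-0.54006838, -0.26336342, -0.99298095]), 'torque': array([-0.03217392,  0.05053677,  0.02659633]), 'grasp_force': 0.0, 'opening': 1.002433230372503}
```

View pics/top0.png

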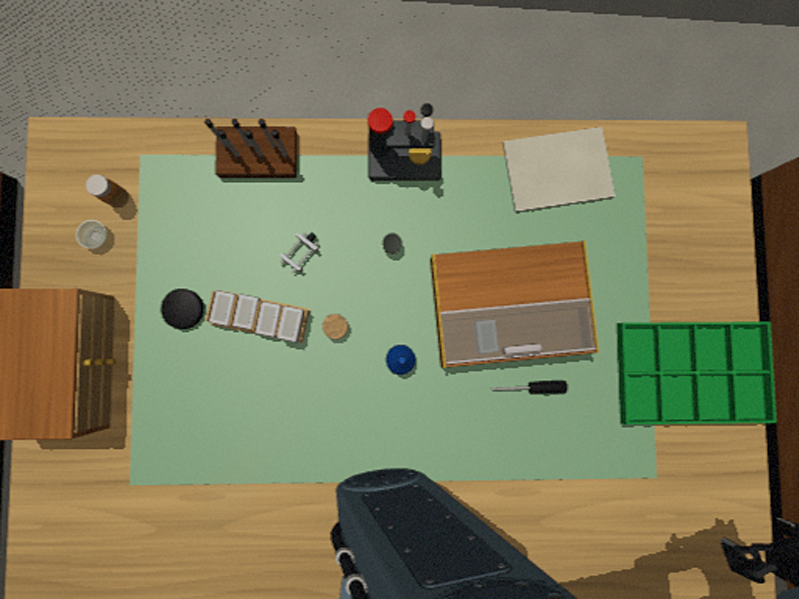

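View pics/side0.png

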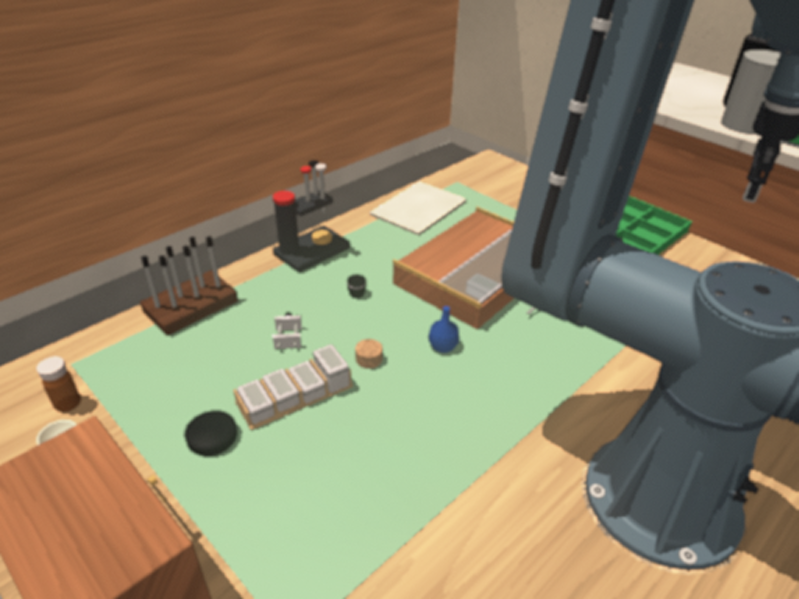

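```bash
python3 - <<'E'
from h import *
c=np.load("top0.npy",allow_pickle=True).item(); im=c["frame"][:,:,::-1]
a=cv2.resize(im[152:240,272:388],None,fx=6,fy=6,interpolation=cv2.INTER_CUBIC)
for x in range(272,388,10): cv2.putText(a,str(x),((x-272)*6,10),0,.35,(0,0,0),1); cv2.line(a,((x-272)*6+3,12),((x-272)*6+3,18),(0,0,0),1)
for y in range(160,240,10): cv2.putText(a,str(y),(0,(y-152)*6+7),0,.35,(0,0,0),1)
cv2.imwrite("pics/a.png",a)
b=cv2.resize(im[176:228,124:212],None,fx=9,fy=9,interpolation=cv2.INTER_CUBIC)
for x in range(130,212,10): cv2.putText(b,str(x),((x-124)*9,10),0,.35,(0,0,0),1); cv2.line(b,((x-124)*9+4,12),((x-124)*9+4,18),(0,0,0),1)
for y in range(180,228,10): cv2.putText(b,str(y),(0,(y-176)*9+8),0,.35,(0,0,0),1)
cv2.imwrite("pics/b.png",b)
E
```

```text
(no output)
```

View pics/a.png

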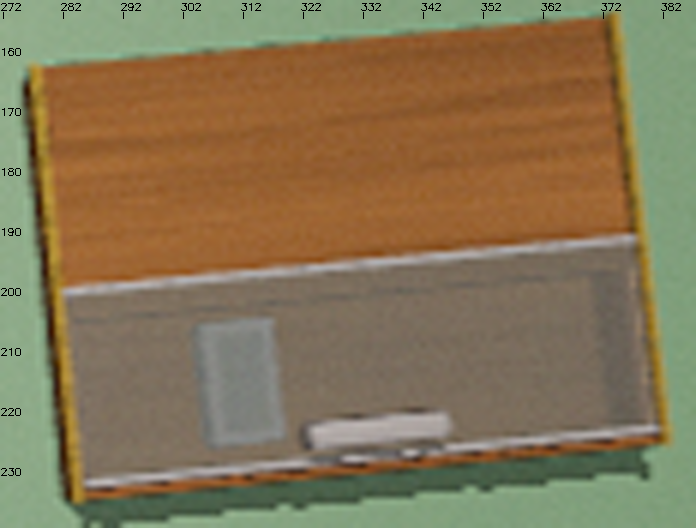

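View pics/b.png

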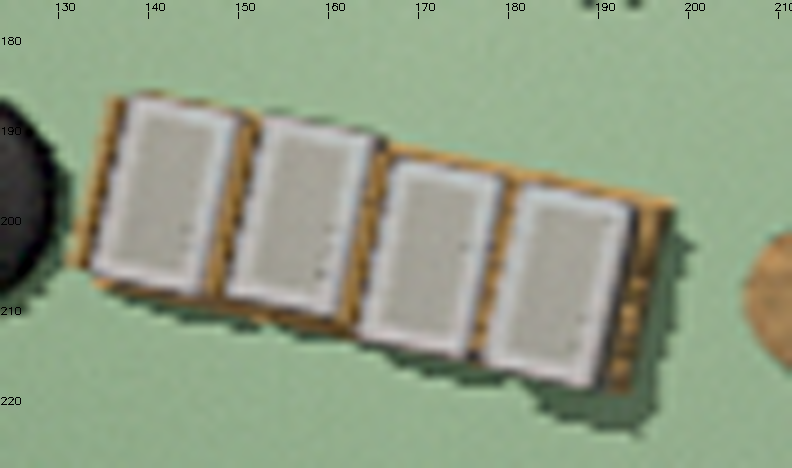

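```bash
cat >> h.py <<'E'
def fit(src,dst):
    s=np.array(src);d=np.array(dst)[:,:2];S=s-s.mean(0);D=d-d.mean(0)
    a=np.arctan2((S[:,0]*D[:,1]-S[:,1]*D[:,0]).sum(),(S*D).sum());R=np.array([[np.cos(a),-np.sin(a)],[np.sin(a),np.cos(a)]])
    t=d.mean(0)-R@s.mean(0); return a,t,np.abs((s@R.T+t)-d).max()
E
python3 - <<'E'
from h import *
c=np.load("top0.npy",allow_pickle=True).item()
A=lambda p:np.array(p)/6+np.array([272,152])-.42
B=lambda p:np.array(p)/9+np.array([124,176])-.44
cs=A([(35,66),(615,14),(667,440),(78,500)])
for z in(.054,.06):
    w=p2w(c,cs,z); print(z,fit([(.17,.15),(.17,-.15),(-.05,-.15),(-.05,.15)],w), np.linalg.norm(np.diff(w,axis=0),axis=1))
h=p2w(c,A([(303,428),(447,412),(452,430),(310,450)]),.085); print("handle",h.mean(0), fit([(.007,.035),(.007,-.035),(-.007,-.035),(-.007,.035)],h))
t=p2w(c,A([(197,325),(272,320),(284,437),(209,446)]),.038); print("tincase",t.mean(0),fit([(.032,.019),(.032,-.019),(-.032,-.019),(-.032,.019)],t))
for n,p in dict(A=[(130,92),(243,112),(205,295),(90,272)],B=[(262,115),(380,135),(340,318),(227,290)],C=[(395,155),(505,175),(470,358),(355,335)],D=[(525,182),(637,205),(600,388),(483,365)]).items():
  for z in (.038,.056):
    w=p2w(c,B(p),z); print(n,z,fit([(.032,.019),(.032,-.019),(-.032,-.019),(-.032,.019)],w),np.linalg.norm(np.diff(w,axis=0),axis=1).round(4))
E
```

```text
0.054 (np.float64(0.0898818425868809), array([ 0.49923332, -0.23690494]), np.float64(0.0011942388744094479)) [0.29867147 0.21790585 0.2988824 ]
0.06 (np.float64(0.08988184258688087), array([ 0.49872824, -0.2354319 ]), np.float64(0.001917704489649813)) [0.2969973  0.2166844  0.29720704]
handle [ 0.46995839 -0.23558422  0.085     ] (np.float64(0.12188962438523963), array([ 0.46995839, -0.23558422]), np.float64(0.002668047904634707))
tincase [ 0.49482199 -0.17776819  0.038     ] (np.float64(0.08324099109131357), array([ 0.49482199, -0.17776819]), np.float64(0.002231022478822342))
A 0.038 (np.float64(-0.19084407958750266), array([0.55268462, 0.33613797]), np.float64(0.0012255961830852646)) [0.0384 0.0626 0.0391]
A 0.056 (np.float64(-0.1908440795875022), array([0.55129619, 0.33108675]), np.float64(0.0016661428201488748)) [0.0378 0.0616 0.0385]
B 0.038 (np.float64(-0.1948888557662482), array([0.54518433, 0.2909636 ]), np.float64(0.002383604629878966)) [0.0401 0.0628 0.0389]
B 0.056 (np.float64(-0.19488885576624954), array([0.54392017, 0.28666085]), np.float64(0.002803304028906828)) [0.0395 0.0618 0.0383]
C 0.038 (np.float64(-0.191060679521639), array([0.53112258, 0.24772731]), np.float64(0.0012556092714008926)) [0.0375 0.0625 0.0392]
C 0.056 (np.float64(-0.19106067952163944), array([0.5300914 , 0.24414092]), np.float64(0.0016955698930255503)) [0.0369 0.0615 0.0385]
D 0.038 (np.float64(-0.2026892900455993), array([0.52108942, 0.20418215]), np.float64(0.0010691885778390253)) [0.0384 0.0626 0.0399]
D 0.056 (np.float64(-0.20268929004559955), array([0.52022448, 0.20131724]), np.float64(0.001177546985217326)) [0.0378 0.0616 0.0392]
```

>>> servo_tool([
  {"dx": 0.08, "dy": 0.1, "wz": -0.014},
  {"dx": 0.2, "dy": 0.24, "wz": -0.028},
  {"dx": 0.34, "dy": 0.41, "wz": -0.043},
  {"dx": 0.48, "dy": 0.58, "wz": -0.057},
  {"dx": 0.62, "dy": 0.76, "wz": -0.072},
], jaw=0)

```text
$.steps[0]: bad value
```

>>> servo_tool([
  {"dx": 0.12, "dy": 0.15},
  {"dx": 0.25, "dy": 0.3},
  {"dx": 0.37, "dy": 0.46},
  {"dx": 0.5, "dy": 0.61},
  {"dx": 0.62, "dy": 0.76},
])

```text
$.steps[0]: bad value
```

>>> servo_tool([
  {"dx": 0.12, "dy": 0.15, "dz": -0.1},
  {"dx": 0.25, "dy": 0.3, "dz": -0.25},
  {"dx": 0.37, "dy": 0.46, "dz": -0.42},
  {"dx": 0.5, "dy": 0.61, "dz": -0.6},
  {"dx": 0.62, "dy": 0.76, "dz": -0.8},
])

```text
$.steps[0]: bad value
```

>>> servo_tool([
  {"dx": 0.15, "dy": 0.19, "dz": -0.2},
  {"dx": 0.3, "dy": 0.38, "dz": -0.4},
  {"dx": 0.45, "dy": 0.55, "dz": -0.6},
  {"dx": 0.56, "dy": 0.69, "dz": -0.75},
  {"dx": 0.62, "dy": 0.76, "dz": -0.82},
])

```text
$.steps[0]: bad value
```

```bash
python3 - <<'E'
from h import *
c=shot("top"); save(c,"top1.png",(250,140,400,252),5); np.save("top1.npy",c,allow_pickle=True)
c=shot("side"); save(c,"side1.png",None,1.5); np.save("side1.npy",c,allow_pickle=True)
o=ctrl.get_obs(); print(o["time_s"],o["eef_pos"],o["eef_rot"],o["wrist_force"])
E
```

```text
0.2 [ 0.17800088 -0.54643096  0.23076227] [-5.04977448e-04  9.87639978e-01  1.56738691e-01  3.59243604e-05] [0.44469302 0.42267521 0.03874989]
```

View pics/top1.png

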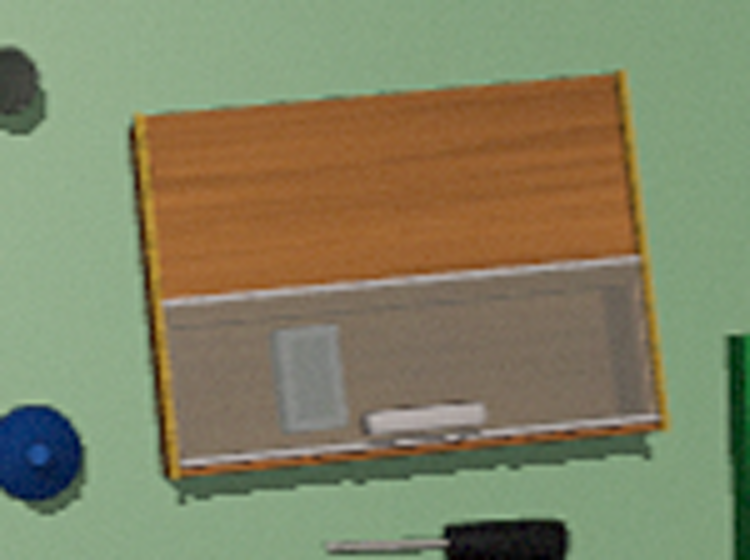

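The top view is unchanged: the shut cover's handle is near (425,418) in the crop, and the screwdriver lies in front of the case near (450,545). The move calls were refused because each row needs all six numbers.

>>> servo_tool([
  {"dx": 0.08, "dy": 0.1, "dz": 0, "wx": 0, "wy": 0, "wz": -0.014},
  {"dx": 0.2, "dy": 0.24, "dz": 0, "wx": 0, "wy": 0, "wz": -0.028},
  {"dx": 0.34, "dy": 0.41, "dz": 0, "wx": 0, "wy": 0, "wz": -0.043},
  {"dx": 0.48, "dy": 0.58, "dz": 0, "wx": 0, "wy": 0, "wz": -0.057},
  {"dx": 0.62, "dy": 0.76, "dz": 0, "wx": 0, "wy": 0, "wz": -0.072},
], jaw=0)

```text
time_s: 0.62
eef_pos: [0.2404, -0.4699, 0.231]
eef_rot: [-0.0, 0.999, 0.043, -0.0]
wrist_force: [-0.4, -0.3, 0.3]
opening: 0.303
grasp_force: 0.0
```

>>> servo_tool([
  {"dx": 0.12, "dy": 0.15, "dz": 0, "wx": 0, "wy": 0, "wz": 0},
  {"dx": 0.25, "dy": 0.3, "dz": 0, "wx": 0, "wy": 0, "wz": 0},
  {"dx": 0.37, "dy": 0.46, "dz": 0, "wx": 0, "wy": 0, "wz": 0},
  {"dx": 0.5, "dy": 0.61, "dz": 0, "wx": 0, "wy": 0, "wz": 0},
  {"dx": 0.62, "dy": 0.76, "dz": 0, "wx": 0, "wy": 0, "wz": 0},
])

```text
time_s: 1.03
eef_pos: [0.3026, -0.3938, 0.2311]
eef_rot: [-0.0, 0.999, 0.044, -0.0]
wrist_force: [1.2, -0.2, 0.3]
opening: 0.001
grasp_force: 0.0
```

>>> servo_tool([
  {"dx": 0.12, "dy": 0.15, "dz": -0.1, "wx": 0, "wy": 0, "wz": 0},
  {"dx": 0.25, "dy": 0.3, "dz": -0.25, "wx": 0, "wy": 0, "wz": 0},
  {"dx": 0.37, "dy": 0.46, "dz": -0.42, "wx": 0, "wy": 0, "wz": 0},
  {"dx": 0.5, "dy": 0.61, "dz": -0.6, "wx": 0, "wy": 0, "wz": 0},
  {"dx": 0.62, "dy": 0.76, "dz": -0.8, "wx": 0, "wy": 0, "wz": 0},
])

```text
time_s: 1.45
eef_pos: [0.3648, -0.3182, 0.151]
eef_rot: [0.001, 0.999, 0.044, 0.0]
wrist_force: [-0.5, -0.3, 0.1]
opening: 0.001
grasp_force: 0.0
```

>>> servo_tool([
  {"dx": 0.15, "dy": 0.19, "dz": -0.2, "wx": 0, "wy": 0, "wz": 0},
  {"dx": 0.3, "dy": 0.38, "dz": -0.4, "wx": 0, "wy": 0, "wz": 0},
  {"dx": 0.45, "dy": 0.55, "dz": -0.6, "wx": 0, "wy": 0, "wz": 0},
  {"dx": 0.56, "dy": 0.69, "dz": -0.75, "wx": 0, "wy": 0, "wz": 0},
  {"dx": 0.62, "dy": 0.76, "dz": -0.82, "wx": 0, "wy": 0, "wz": 0},
])

```text
time_s: 1.87
eef_pos: [0.4257, -0.24, 0.067]
eef_rot: [-0.002, 0.999, 0.045, -0.001]
wrist_force: [-0.6, -0.5, -0.5]
opening: 0.003
grasp_force: 0.0
```

```bash
python3 - <<'E'
from h import *
c=shot("side"); save(c,"side1.png",(230,100,430,230),4); np.save("side1.npy",c,allow_pickle=True)
o=ctrl.get_obs(); print(o["time_s"],o["eef_pos"],o["eef_rot"],o["wrist_force"])
E
```

```text
1.9167 [ 0.42585249 -0.23949982  0.06670812] [-0.00187888  0.99897495  0.04520728 -0.00134704] [-0.41270736  2.17639667 -0.45695772]
```

View pics/side1.png

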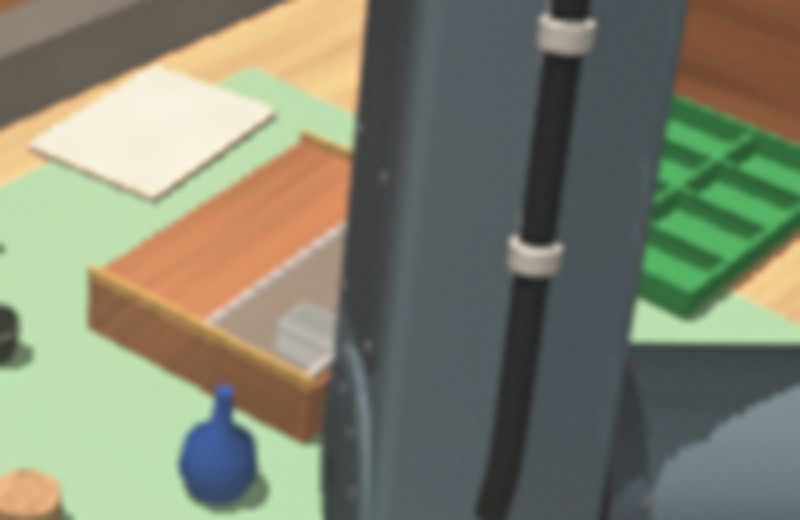

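The side view shows the arm hiding the grip bar, so I push by force feedback. The case's left end and the tin in it can still be seen.

>>> servo_tool([
  {"dx": 0.12, "dy": 0.01, "dz": 0, "wx": 0, "wy": 0, "wz": 0},
  {"dx": 0.22, "dy": 0.02, "dz": 0, "wx": 0, "wy": 0, "wz": 0},
  {"dx": 0.35, "dy": 0.03, "dz": 0, "wx": 0, "wy": 0, "wz": 0},
  {"dx": 0.5, "dy": 0.045, "dz": 0, "wx": 0, "wy": 0, "wz": 0},
  {"dx": 0.65, "dy": 0.058, "dz": 0, "wx": 0, "wy": 0, "wz": 0},
])

```text
time_s: 2.33
eef_pos: [0.4922, -0.2384, 0.0705]
eef_rot: [0.001, 0.999, 0.044, 0.0]
wrist_force: [-2.5, -0.7, 0.2]
opening: -0.002
grasp_force: 1.1
```

>>> servo_tool([
  {"dx": 0.15, "dy": 0.013, "dz": 0, "wx": 0, "wy": 0, "wz": 0},
  {"dx": 0.3, "dy": 0.027, "dz": 0, "wx": 0, "wy": 0, "wz": 0},
  {"dx": 0.44, "dy": 0.04, "dz": 0, "wx": 0, "wy": 0, "wz": 0},
  {"dx": 0.55, "dy": 0.05, "dz": 0, "wx": 0, "wy": 0, "wz": 0},
  {"dx": 0.61, "dy": 0.055, "dz": 0, "wx": 0, "wy": 0, "wz": 0},
])

```text
time_s: 2.75
eef_pos: [0.554, -0.2329, 0.0707]
eef_rot: [0.001, 0.999, 0.044, 0.001]
wrist_force: [-1.7, -0.6, 1.6]
opening: 0.004
grasp_force: 0.9
```

>>> servo_tool([
  {"dx": 0.01, "dy": 0, "dz": 0, "wx": 0, "wy": 0, "wz": 0},
  {"dx": 0.015, "dy": 0, "dz": 0, "wx": 0, "wy": 0, "wz": 0},
  {"dx": 0.02, "dy": 0, "dz": 0, "wx": 0, "wy": 0, "wz": 0},
  {"dx": 0.025, "dy": 0, "dz": 0, "wx": 0, "wy": 0, "wz": 0},
  {"dx": 0.03, "dy": 0, "dz": 0, "wx": 0, "wy": 0, "wz": 0},
])

```text
time_s: 3.17
eef_pos: [0.5544, -0.2318, 0.0696]
eef_rot: [0.0, 0.999, 0.044, -0.001]
wrist_force: [-4.0, -0.5, 3.3]
opening: -0.002
grasp_force: 2.7
```

>>> servo_tool([
  {"dx": -0.12, "dy": -0.01, "dz": 0, "wx": 0, "wy": 0, "wz": 0},
  {"dx": -0.2, "dy": -0.018, "dz": 0.1, "wx": 0, "wy": 0, "wz": 0},
  {"dx": -0.2, "dy": -0.018, "dz": 0.4, "wx": 0, "wy": 0, "wz": 0},
  {"dx": -0.2, "dy": -0.018, "dz": 0.75, "wx": 0, "wy": 0, "wz": 0},
  {"dx": -0.2, "dy": -0.018, "dz": 1.0, "wx": 0, "wy": 0, "wz": 0},
])

```text
time_s: 3.58
eef_pos: [0.5354, -0.2336, 0.1717]
eef_rot: [0.0, 0.999, 0.044, 0.001]
wrist_force: [0.9, 0.1, -0.2]
opening: 0.0
grasp_force: 0.0
```

>>> servo_tool([
  {"dx": 0, "dy": 0.15, "dz": 0, "wx": 0, "wy": 0, "wz": 0.016},
  {"dx": 0, "dy": 0.35, "dz": 0, "wx": 0, "wy": 0, "wz": 0.032},
  {"dx": 0, "dy": 0.55, "dz": 0, "wx": 0, "wy": 0, "wz": 0.049},
  {"dx": 0, "dy": 0.75, "dz": 0, "wx": 0, "wy": 0, "wz": 0.065},
  {"dx": 0, "dy": 0.96, "dz": 0, "wx": 0, "wy": 0, "wz": 0.082},
])

```text
time_s: 4.0
eef_pos: [0.535, -0.1365, 0.1695]
eef_rot: [0.0, 0.985, 0.173, 0.0]
wrist_force: [0.8, 0.5, 0.4]
opening: 0.001
grasp_force: 0.0
```

>>> servo_tool([
  {"dx": 0, "dy": 0.2, "dz": 0, "wx": 0, "wy": 0, "wz": 0.016},
  {"dx": 0, "dy": 0.4, "dz": 0, "wx": 0, "wy": 0, "wz": 0.032},
  {"dx": 0, "dy": 0.58, "dz": 0, "wx": 0, "wy": 0, "wz": 0.049},
  {"dx": 0, "dy": 0.77, "dz": 0, "wx": 0, "wy": 0, "wz": 0.065},
  {"dx": 0, "dy": 0.96, "dz": 0, "wx": 0, "wy": 0, "wz": 0.082},
])

```text
time_s: 4.42
eef_pos: [0.535, -0.0403, 0.1694]
eef_rot: [0.0, 0.954, 0.298, 0.0]
wrist_force: [0.2, -0.5, 1.0]
opening: 0.0
grasp_force: 0.0
```

>>> servo_tool([
  {"dx": 0, "dy": 0.2, "dz": 0, "wx": 0, "wy": 0, "wz": 0.016},
  {"dx": 0, "dy": 0.4, "dz": 0, "wx": 0, "wy": 0, "wz": 0.032},
  {"dx": 0, "dy": 0.58, "dz": 0, "wx": 0, "wy": 0, "wz": 0.049},
  {"dx": 0, "dy": 0.77, "dz": 0, "wx": 0, "wy": 0, "wz": 0.065},
  {"dx": 0, "dy": 0.96, "dz": 0, "wx": 0, "wy": 0, "wz": 0.082},
])

```text
time_s: 4.83
eef_pos: [0.535, 0.0557, 0.1695]
eef_rot: [0.0, 0.908, 0.419, 0.0]
wrist_force: [1.3, 0.2, 0.6]
opening: -0.0
grasp_force: 0.0
```

>>> servo_tool([
  {"dx": 0, "dy": 0.2, "dz": 0, "wx": 0, "wy": 0, "wz": 0.016},
  {"dx": 0, "dy": 0.4, "dz": 0, "wx": 0, "wy": 0, "wz": 0.032},
  {"dx": 0, "dy": 0.58, "dz": 0, "wx": 0, "wy": 0, "wz": 0.049},
  {"dx": 0, "dy": 0.77, "dz": 0, "wx": 0, "wy": 0, "wz": 0.065},
  {"dx": 0, "dy": 0.96, "dz": 0, "wx": 0, "wy": 0, "wz": 0.082},
], jaw=1)

```text
time_s: 5.25
eef_pos: [0.5349, 0.1517, 0.1694]
eef_rot: [-0.0, 0.847, 0.532, 0.0]
wrist_force: [0.6, -0.2, -0.4]
opening: 0.713
grasp_force: 0.0
```

>>> servo_tool([
  {"dx": 0, "dy": 0.25, "dz": 0, "wx": 0, "wy": 0, "wz": 0.016},
  {"dx": 0, "dy": 0.48, "dz": 0, "wx": 0, "wy": 0, "wz": 0.032},
  {"dx": -0.02, "dy": 0.68, "dz": 0, "wx": 0, "wy": 0, "wz": 0.049},
  {"dx": -0.03, "dy": 0.85, "dz": 0, "wx": 0, "wy": 0, "wz": 0.065},
  {"dx": -0.04, "dy": 0.96, "dz": 0, "wx": 0, "wy": 0, "wz": 0.082},
])

```text
time_s: 5.67
eef_pos: [0.5307, 0.2485, 0.1694]
eef_rot: [-0.0, 0.771, 0.637, 0.0]
wrist_force: [-0.7, 0.8, 0.8]
opening: 1.0
grasp_force: 0.0
```

```bash
python3 - <<'E'
from h import *
c=shot("top"); np.save("top2.npy",c,allow_pickle=True)
im=c["frame"][:,:,::-1]
r=lambda b,s:cv2.resize(im[b[1]:b[3],b[0]:b[2]],None,fx=s,fy=s,interpolation=cv2.INTER_CUBIC)
a=r((270,145,390,240),6); cv2.imwrite("pics/top2.png",a)
s=shot("side"); np.save("side2.npy",s,allow_pickle=True)
im=s["frame"][:,:,::-1]; cv2.imwrite("pics/side2.png",r((130,130,270,240),5.5))
o=ctrl.get_obs(); print(o["time_s"],o["eef_pos"],o["eef_rot"],o["wrist_force"],o["opening"])
E
```

```text
5.7667 [0.53061652 0.24832764 0.16935481] [-1.74829473e-04  7.71430803e-01  6.36313110e-01  3.33470247e-04] [ 0.30538923  0.44125    -0.20404731] 1.0010447796543178
```

View pics/top2.png

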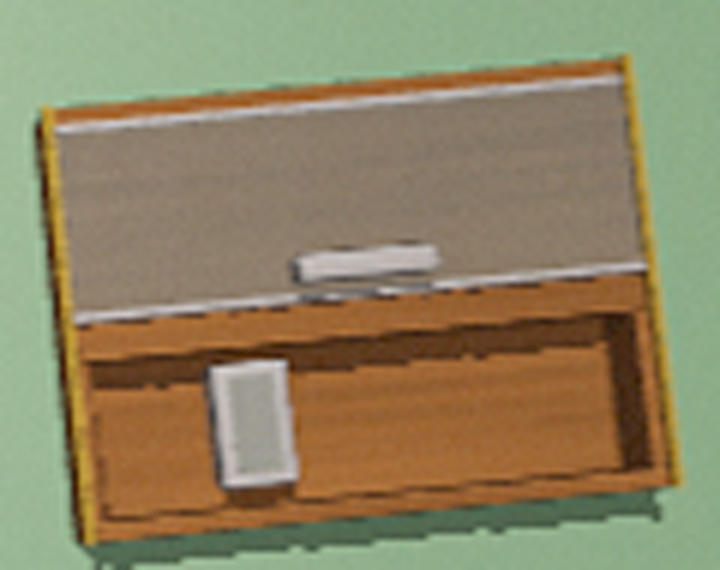

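The cover is fully open: the trough is clear, with the tin at about (253,424) in the crop and the handle on the deck at (367,262). Next I descend on the third-lane flat tin.

>>> servo_tool([
  {"dx": 0, "dy": 0, "dz": -0.15, "wx": 0, "wy": 0, "wz": 0},
  {"dx": 0, "dy": 0, "dz": -0.35, "wx": 0, "wy": 0, "wz": 0},
  {"dx": 0, "dy": 0, "dz": -0.55, "wx": 0, "wy": 0, "wz": 0},
  {"dx": 0, "dy": 0, "dz": -0.78, "wx": 0, "wy": 0, "wz": 0},
  {"dx": 0, "dy": 0, "dz": -1.0, "wx": 0, "wy": 0, "wz": 0},
])

```text
time_s: 6.18
eef_pos: [0.5313, 0.2458, 0.0686]
eef_rot: [0.0, 0.773, 0.634, 0.0]
wrist_force: [0.6, 0.6, 0.2]
opening: 0.996
grasp_force: 0.0
```

>>> servo_tool([
  {"dx": 0, "dy": 0, "dz": -0.15, "wx": 0, "wy": 0, "wz": 0},
  {"dx": 0, "dy": 0, "dz": -0.3, "wx": 0, "wy": 0, "wz": 0},
  {"dx": 0, "dy": 0, "dz": -0.45, "wx": 0, "wy": 0, "wz": 0},
  {"dx": 0, "dy": 0, "dz": -0.57, "wx": 0, "wy": 0, "wz": 0},
  {"dx": 0, "dy": 0, "dz": -0.63, "wx": 0, "wy": 0, "wz": 0},
])

```text
time_s: 6.6
eef_pos: [0.5302, 0.2457, 0.0046]
eef_rot: [-0.0, 0.773, 0.634, -0.001]
wrist_force: [-0.2, 0.3, 0.4]
opening: 0.999
grasp_force: 0.0
```

>>> servo_tool([
  {"dx": 0, "dy": 0, "dz": 0, "wx": 0, "wy": 0, "wz": 0},
  {"dx": 0, "dy": 0, "dz": 0, "wx": 0, "wy": 0, "wz": 0},
  {"dx": 0, "dy": 0, "dz": 0, "wx": 0, "wy": 0, "wz": 0},
  {"dx": 0, "dy": 0, "dz": 0, "wx": 0, "wy": 0, "wz": 0},
  {"dx": 0, "dy": 0, "dz": 0, "wx": 0, "wy": 0, "wz": 0},
], jaw=0)

```text
time_s: 7.02
eef_pos: [0.5315, 0.2469, 0.007]
eef_rot: [0.0, 0.772, 0.635, 0.001]
wrist_force: [-0.0, 0.1, -1.6]
opening: 0.741
grasp_force: 67.0
```

```bash
python3 - <<'E'
from h import *
c=np.load("top2.npy",allow_pickle=True).item()
A=lambda p:np.array(p)/6+np.array([270,145])-.42
t=p2w(c,A([(209,367),(290,360),(297,480),(222,488)]),.038); print(fit([(.032,.019),(.032,-.019),(-.032,-.019),(-.032,.019)],t))
t=p2w(c,A([(44,108),(630,56),(682,484),(88,544)]),.054); print(fit([(.17,.15),(.17,-.15),(-.05,-.15),(-.05,.15)],t))
c0=np.load("top0.npy",allow_pickle=True).item()
f=lambda u:p2w(c0,[np.array(u)/1.56-.2],0.01).round(3)
print("cork",f((335,327)),"blower",f((400,359)),"holder",f((300,252)),"cap",f((182,309)),"sd",f((492,388)),f((567,388)))
E
```

```text
(np.float64(0.07111930051307136), array([ 0.49494582, -0.17879559]), np.float64(0.0021548251266356455))
(np.float64(0.08952155858428083), array([ 0.49873314, -0.23701023]), np.float64(0.0011035643947260865))
cork [[0.515 0.12  0.01 ]] blower [[ 0.451 -0.009  0.01 ]] holder [[0.666 0.191 0.01 ]] cap [[0.552 0.423 0.01 ]] sd [[ 0.392 -0.192  0.01 ]] [[ 0.391 -0.343  0.01 ]]
```

>>> servo_tool([
  {"dx": 0, "dy": 0, "dz": 0.06, "wx": 0, "wy": 0, "wz": 0},
  {"dx": 0, "dy": 0, "dz": 0.2, "wx": 0, "wy": 0, "wz": 0},
  {"dx": 0, "dy": 0, "dz": 0.4, "wx": 0, "wy": 0, "wz": 0},
  {"dx": 0, "dy": 0, "dz": 0.62, "wx": 0, "wy": 0, "wz": 0},
  {"dx": 0, "dy": 0, "dz": 0.8, "wx": 0, "wy": 0, "wz": 0},
])

```text
time_s: 7.43
eef_pos: [0.5317, 0.247, 0.0891]
eef_rot: [0.0, 0.772, 0.635, 0.001]
wrist_force: [-0.1, 0.2, -1.6]
opening: 0.733
grasp_force: 67.0
```

>>> servo_tool([
  {"dx": -0.08, "dy": -0.06, "dz": 0, "wx": 0, "wy": 0, "wz": 0.009},
  {"dx": -0.2, "dy": -0.14, "dz": 0, "wx": 0, "wy": 0, "wz": 0.018},
  {"dx": -0.34, "dy": -0.24, "dz": 0, "wx": 0, "wy": 0, "wz": 0.027},
  {"dx": -0.49, "dy": -0.36, "dz": 0, "wx": 0, "wy": 0, "wz": 0.036},
  {"dx": -0.65, "dy": -0.48, "dz": 0, "wx": 0, "wy": 0, "wz": 0.045},
])

```text
time_s: 7.85
eef_pos: [0.466, 0.1985, 0.0878]
eef_rot: [0.001, 0.725, 0.689, 0.001]
wrist_force: [-0.0, -0.4, -0.8]
opening: 0.74
grasp_force: 67.2
```

>>> servo_tool([
  {"dx": -0.16, "dy": -0.12, "dz": 0, "wx": 0, "wy": 0, "wz": 0.009},
  {"dx": -0.32, "dy": -0.24, "dz": 0, "wx": 0, "wy": 0, "wz": 0.018},
  {"dx": -0.46, "dy": -0.34, "dz": 0, "wx": 0, "wy": 0, "wz": 0.027},
  {"dx": -0.58, "dy": -0.43, "dz": 0, "wx": 0, "wy": 0, "wz": 0.036},
  {"dx": -0.66, "dy": -0.49, "dz": 0, "wx": 0, "wy": 0, "wz": 0.045},
])

```text
time_s: 8.27
eef_pos: [0.3992, 0.1492, 0.0874]
eef_rot: [0.0, 0.675, 0.738, 0.0]
wrist_force: [0.3, -0.4, -0.7]
opening: 0.741
grasp_force: 67.2
```

>>> servo_tool([
  {"dx": 0, "dy": 0, "dz": -0.2, "wx": 0, "wy": 0, "wz": 0},
  {"dx": 0, "dy": 0, "dz": -0.45, "wx": 0, "wy": 0, "wz": 0},
  {"dx": 0, "dy": 0, "dz": -0.65, "wx": 0, "wy": 0, "wz": 0},
  {"dx": 0, "dy": 0, "dz": -0.77, "wx": 0, "wy": 0, "wz": 0},
  {"dx": 0, "dy": 0, "dz": -0.82, "wx": 0, "wy": 0, "wz": 0},
])

```text
time_s: 8.68
eef_pos: [0.3993, 0.1497, 0.0037]
eef_rot: [-0.001, 0.675, 0.738, -0.001]
wrist_force: [0.6, -0.1, -2.0]
opening: 0.739
grasp_force: 67.3
```

>>> servo_tool([
  {"dx": 0, "dy": 0, "dz": -0.01, "wx": 0, "wy": 0, "wz": 0},
  {"dx": 0, "dy": 0, "dz": -0.02, "wx": 0, "wy": 0, "wz": 0},
  {"dx": 0, "dy": 0, "dz": -0.03, "wx": 0, "wy": 0, "wz": 0},
  {"dx": 0, "dy": 0, "dz": -0.03, "wx": 0, "wy": 0, "wz": 0},
  {"dx": 0, "dy": 0, "dz": -0.03, "wx": 0, "wy": 0, "wz": 0},
])

```text
time_s: 9.1
eef_pos: [0.4008, 0.1498, 0.002]
eef_rot: [0.001, 0.675, 0.738, 0.001]
wrist_force: [0.3, -0.4, -0.7]
opening: 0.735
grasp_force: 67.3
```

>>> servo_tool([
  {"dx": 0, "dy": 0, "dz": -0.005, "wx": 0, "wy": 0, "wz": 0},
  {"dx": 0, "dy": 0, "dz": -0.01, "wx": 0, "wy": 0, "wz": 0},
  {"dx": 0, "dy": 0, "dz": -0.015, "wx": 0, "wy": 0, "wz": 0},
  {"dx": 0, "dy": 0, "dz": -0.015, "wx": 0, "wy": 0, "wz": 0},
  {"dx": 0, "dy": 0, "dz": -0.015, "wx": 0, "wy": 0, "wz": 0},
])

```text
time_s: 9.52
eef_pos: [0.4004, 0.1498, 0.0007]
eef_rot: [0.0, 0.675, 0.738, 0.0]
wrist_force: [-3.1, -1.0, 12.0]
opening: 0.736
grasp_force: 68.8
```

>>> servo_tool([
  {"dx": 0, "dy": 0, "dz": 0, "wx": 0, "wy": 0, "wz": 0},
  {"dx": 0, "dy": 0, "dz": 0, "wx": 0, "wy": 0, "wz": 0},
  {"dx": 0, "dy": 0, "dz": 0, "wx": 0, "wy": 0, "wz": 0},
  {"dx": 0, "dy": 0, "dz": 0.08, "wx": 0, "wy": 0, "wz": 0},
  {"dx": 0, "dy": 0, "dz": 0.25, "wx": 0, "wy": 0, "wz": 0},
], jaw=1)

```text
time_s: 9.93
eef_pos: [0.3982, 0.1495, 0.0238]
eef_rot: [-0.002, 0.675, 0.738, -0.002]
wrist_force: [-0.6, -0.3, 0.6]
opening: 1.004
grasp_force: 0.0
```

>>> servo_tool([
  {"dx": 0, "dy": 0, "dz": 0.2, "wx": 0, "wy": 0, "wz": 0},
  {"dx": 0, "dy": 0, "dz": 0.35, "wx": 0, "wy": 0, "wz": -0.03},
  {"dx": 0, "dy": 0, "dz": 0.35, "wx": 0, "wy": 0, "wz": -0.06},
  {"dx": 0, "dy": 0, "dz": 0.35, "wx": 0, "wy": 0, "wz": -0.09},
  {"dx": 0, "dy": 0, "dz": 0.35, "wx": 0, "wy": 0, "wz": -0.12},
])

```text
time_s: 10.35
eef_pos: [0.4005, 0.1498, 0.0607]
eef_rot: [0.0, 0.803, 0.596, 0.001]
wrist_force: [-0.7, 0.4, -0.9]
opening: 0.998
grasp_force: 0.0
```

>>> servo_tool([
  {"dx": 0, "dy": 0, "dz": 0, "wx": 0, "wy": 0, "wz": -0.038},
  {"dx": 0, "dy": 0, "dz": 0, "wx": 0, "wy": 0, "wz": -0.076},
  {"dx": 0, "dy": 0, "dz": 0, "wx": 0, "wy": 0, "wz": -0.114},
  {"dx": 0, "dy": 0, "dz": 0, "wx": 0, "wy": 0, "wz": -0.152},
  {"dx": 0, "dy": 0, "dz": 0, "wx": 0, "wy": 0, "wz": -0.19},
])

```text
time_s: 10.77
eef_pos: [0.4001, 0.1498, 0.0603]
eef_rot: [0.0, 0.943, 0.333, 0.0]
wrist_force: [-0.6, 0.0, -0.8]
opening: 1.004
grasp_force: 0.0
```

>>> servo_tool([
  {"dx": 0, "dy": 0, "dz": 0, "wx": 0, "wy": 0, "wz": -0.038},
  {"dx": 0, "dy": 0, "dz": 0, "wx": 0, "wy": 0, "wz": -0.076},
  {"dx": 0, "dy": 0, "dz": 0, "wx": 0, "wy": 0, "wz": -0.114},
  {"dx": 0, "dy": 0, "dz": 0, "wx": 0, "wy": 0, "wz": -0.152},
  {"dx": 0, "dy": 0, "dz": 0, "wx": 0, "wy": 0, "wz": -0.19},
])

```text
time_s: 11.18
eef_pos: [0.4001, 0.1497, 0.0603]
eef_rot: [-0.0, 0.999, 0.041, 0.0]
wrist_force: [0.0, 0.3, -1.2]
opening: 1.0
grasp_force: 0.0
```

>>> servo_tool([
  {"dx": 0, "dy": 0, "dz": -0.12, "wx": 0, "wy": 0, "wz": 0},
  {"dx": 0, "dy": 0, "dz": -0.26, "wx": 0, "wy": 0, "wz": 0},
  {"dx": 0, "dy": 0, "dz": -0.4, "wx": 0, "wy": 0, "wz": 0},
  {"dx": 0, "dy": 0, "dz": -0.5, "wx": 0, "wy": 0, "wz": 0},
  {"dx": 0, "dy": 0, "dz": -0.55, "wx": 0, "wy": 0, "wz": 0},
])

```text
time_s: 11.6
eef_pos: [0.3993, 0.1497, 0.0039]
eef_rot: [0.0, 0.999, 0.044, -0.001]
wrist_force: [-0.4, 0.8, 0.9]
opening: 1.001
grasp_force: 0.0
```

>>> servo_tool([
  {"dx": 0, "dy": 0, "dz": 0, "wx": 0, "wy": 0, "wz": 0},
  {"dx": 0, "dy": 0, "dz": 0, "wx": 0, "wy": 0, "wz": 0},
  {"dx": 0, "dy": 0, "dz": 0, "wx": 0, "wy": 0, "wz": 0},
  {"dx": 0, "dy": 0, "dz": 0, "wx": 0, "wy": 0, "wz": 0},
  {"dx": 0, "dy": 0, "dz": 0, "wx": 0, "wy": 0, "wz": 0},
], jaw=0)

```text
time_s: 12.02
eef_pos: [0.401, 0.1499, 0.0057]
eef_rot: [-0.0, 0.999, 0.044, 0.001]
wrist_force: [-1.1, 0.0, 4.7]
opening: 0.434
grasp_force: 60.6
```

>>> servo_tool([
  {"dx": 0, "dy": 0, "dz": 0.08, "wx": 0, "wy": 0, "wz": 0},
  {"dx": 0, "dy": 0, "dz": 0.25, "wx": 0, "wy": 0, "wz": 0},
  {"dx": 0, "dy": 0, "dz": 0.5, "wx": 0, "wy": 0, "wz": 0},
  {"dx": 0, "dy": 0, "dz": 0.78, "wx": 0, "wy": 0, "wz": 0},
  {"dx": 0, "dy": 0, "dz": 1.0, "wx": 0, "wy": 0, "wz": 0},
])

```text
time_s: 12.43
eef_pos: [0.4001, 0.1498, 0.107]
eef_rot: [-0.0, 0.999, 0.044, 0.0]
wrist_force: [0.2, -0.0, -0.6]
opening: 0.433
grasp_force: 60.2
```

>>> servo_tool([
  {"dx": 0.03, "dy": -0.12, "dz": 0.05, "wx": 0, "wy": 0, "wz": 0},
  {"dx": 0.07, "dy": -0.3, "dz": 0.1, "wx": 0, "wy": 0, "wz": 0},
  {"dx": 0.11, "dy": -0.5, "dz": 0.1, "wx": 0, "wy": 0, "wz": 0},
  {"dx": 0.16, "dy": -0.72, "dz": 0.1, "wx": 0, "wy": 0, "wz": 0},
  {"dx": 0.21, "dy": -0.94, "dz": 0.1, "wx": 0, "wy": 0, "wz": 0},
])

```text
time_s: 12.85
eef_pos: [0.421, 0.055, 0.1156]
eef_rot: [0.0, 0.999, 0.045, 0.0]
wrist_force: [0.0, 0.5, -1.8]
opening: 0.433
grasp_force: 60.2
```

>>> servo_tool([
  {"dx": 0.04, "dy": -0.19, "dz": 0, "wx": 0, "wy": 0, "wz": 0},
  {"dx": 0.08, "dy": -0.38, "dz": 0, "wx": 0, "wy": 0, "wz": 0},
  {"dx": 0.12, "dy": -0.57, "dz": 0, "wx": 0, "wy": 0, "wz": 0},
  {"dx": 0.16, "dy": -0.75, "dz": 0, "wx": 0, "wy": 0, "wz": 0},
  {"dx": 0.21, "dy": -0.94, "dz": 0, "wx": 0, "wy": 0, "wz": 0},
])

```text
time_s: 13.27
eef_pos: [0.4418, -0.039, 0.1153]
eef_rot: [-0.0, 0.999, 0.044, -0.0]
wrist_force: [0.6, -0.3, -1.4]
opening: 0.434
grasp_force: 60.2
```

>>> servo_tool([
  {"dx": 0.04, "dy": -0.19, "dz": 0, "wx": 0, "wy": 0, "wz": 0},
  {"dx": 0.08, "dy": -0.38, "dz": 0, "wx": 0, "wy": 0, "wz": 0},
  {"dx": 0.12, "dy": -0.57, "dz": 0, "wx": 0, "wy": 0, "wz": 0},
  {"dx": 0.16, "dy": -0.75, "dz": 0, "wx": 0, "wy": 0, "wz": 0},
  {"dx": 0.21, "dy": -0.94, "dz": 0, "wx": 0, "wy": 0, "wz": 0},
])

```text
time_s: 13.68
eef_pos: [0.4628, -0.133, 0.1153]
eef_rot: [-0.0, 0.999, 0.044, -0.0]
wrist_force: [-0.2, 0.2, -1.1]
opening: 0.432
grasp_force: 60.2
```

>>> servo_tool([
  {"dx": 0.04, "dy": -0.19, "dz": 0, "wx": 0, "wy": 0, "wz": 0},
  {"dx": 0.08, "dy": -0.38, "dz": 0, "wx": 0, "wy": 0, "wz": 0},
  {"dx": 0.12, "dy": -0.57, "dz": 0, "wx": 0, "wy": 0, "wz": 0},
  {"dx": 0.16, "dy": -0.75, "dz": 0, "wx": 0, "wy": 0, "wz": 0},
  {"dx": 0.21, "dy": -0.94, "dz": 0, "wx": 0, "wy": 0, "wz": 0},
])

```text
time_s: 14.1
eef_pos: [0.4838, -0.2269, 0.1153]
eef_rot: [-0.0, 0.999, 0.044, -0.0]
wrist_force: [0.1, -0.1, -1.1]
opening: 0.432
grasp_force: 60.2
```

>>> servo_tool([
  {"dx": 0.05, "dy": -0.22, "dz": 0, "wx": 0, "wy": 0, "wz": 0},
  {"dx": 0.11, "dy": -0.47, "dz": 0, "wx": 0, "wy": 0, "wz": 0},
  {"dx": 0.16, "dy": -0.68, "dz": 0, "wx": 0, "wy": 0, "wz": 0},
  {"dx": 0.2, "dy": -0.86, "dz": 0, "wx": 0, "wy": 0, "wz": 0},
  {"dx": 0.226, "dy": -0.957, "dz": 0, "wx": 0, "wy": 0, "wz": 0},
])

```text
time_s: 14.52
eef_pos: [0.5067, -0.324, 0.1154]
eef_rot: [0.0, 0.999, 0.044, 0.0]
wrist_force: [0.5, 0.4, -0.3]
opening: 0.433
grasp_force: 60.3
```

>>> servo_tool([
  {"dx": 0, "dy": 0, "dz": -0.1, "wx": 0, "wy": 0, "wz": 0},
  {"dx": 0, "dy": 0, "dz": -0.25, "wx": 0, "wy": 0, "wz": 0},
  {"dx": 0, "dy": 0, "dz": -0.42, "wx": 0, "wy": 0, "wz": 0},
  {"dx": 0, "dy": 0, "dz": -0.54, "wx": 0, "wy": 0, "wz": 0},
  {"dx": 0, "dy": 0, "dz": -0.6, "wx": 0, "wy": 0, "wz": 0},
])

```text
time_s: 14.93
eef_pos: [0.5052, -0.3197, 0.0522]
eef_rot: [-0.002, 0.999, 0.045, -0.001]
wrist_force: [-0.6, 0.5, -1.8]
opening: 0.431
grasp_force: 60.3
```

>>> servo_tool([
  {"dx": 0, "dy": 0, "dz": -0.1, "wx": 0, "wy": 0, "wz": 0},
  {"dx": 0, "dy": 0, "dz": -0.2, "wx": 0, "wy": 0, "wz": 0},
  {"dx": 0, "dy": 0, "dz": -0.3, "wx": 0, "wy": 0, "wz": 0},
  {"dx": 0, "dy": 0, "dz": -0.37, "wx": 0, "wy": 0, "wz": 0},
  {"dx": 0, "dy": 0, "dz": -0.4, "wx": 0, "wy": 0, "wz": 0},
])

```text
time_s: 15.35
eef_pos: [0.5061, -0.3214, 0.0133]
eef_rot: [-0.001, 0.999, 0.044, -0.001]
wrist_force: [0.3, 0.3, -1.6]
opening: 0.433
grasp_force: 60.3
```

>>> servo_tool([
  {"dx": 0, "dy": 0, "dz": -0.01, "wx": 0, "wy": 0, "wz": 0},
  {"dx": 0, "dy": 0, "dz": -0.02, "wx": 0, "wy": 0, "wz": 0},
  {"dx": 0, "dy": 0, "dz": -0.03, "wx": 0, "wy": 0, "wz": 0},
  {"dx": 0, "dy": 0, "dz": -0.035, "wx": 0, "wy": 0, "wz": 0},
  {"dx": 0, "dy": 0, "dz": -0.04, "wx": 0, "wy": 0, "wz": 0},
])

```text
time_s: 15.77
eef_pos: [0.507, -0.3223, 0.0118]
eef_rot: [0.0, 0.999, 0.044, 0.0]
wrist_force: [-2.4, 1.8, 8.6]
opening: 0.435
grasp_force: 61.3
```

>>> servo_tool([
  {"dx": 0, "dy": 0, "dz": 0, "wx": 0, "wy": 0, "wz": 0},
  {"dx": 0, "dy": 0, "dz": 0, "wx": 0, "wy": 0, "wz": 0},
  {"dx": 0, "dy": 0, "dz": 0, "wx": 0, "wy": 0, "wz": 0},
  {"dx": 0, "dy": 0, "dz": 0.05, "wx": 0, "wy": 0, "wz": 0},
  {"dx": 0, "dy": 0, "dz": 0.2, "wx": 0, "wy": 0, "wz": 0},
], jaw=0.65)

```text
time_s: 16.18
eef_pos: [0.5052, -0.3207, 0.029]
eef_rot: [-0.002, 0.999, 0.044, -0.002]
wrist_force: [0.4, 0.7, 0.0]
opening: 0.648
grasp_force: 0.0
```

>>> servo_tool([
  {"dx": 0, "dy": 0, "dz": 0.2, "wx": 0, "wy": 0, "wz": 0},
  {"dx": 0, "dy": 0, "dz": 0.42, "wx": 0, "wy": 0, "wz": 0},
  {"dx": 0, "dy": 0, "dz": 0.64, "wx": 0, "wy": 0, "wz": 0},
  {"dx": 0, "dy": 0, "dz": 0.85, "wx": 0, "wy": 0, "wz": 0},
  {"dx": 0, "dy": 0, "dz": 1.0, "wx": 0, "wy": 0, "wz": 0},
])

```text
time_s: 16.6
eef_pos: [0.5073, -0.3225, 0.1334]
eef_rot: [0.001, 0.999, 0.044, 0.001]
wrist_force: [0.2, 0.2, 0.0]
opening: 0.65
grasp_force: 0.0
```

>>> servo_tool([
  {"dx": 0.011, "dy": 0.12, "dz": 0, "wx": 0, "wy": 0, "wz": 0.012},
  {"dx": 0.022, "dy": 0.29, "dz": 0, "wx": 0, "wy": 0, "wz": 0.024},
  {"dx": 0.033, "dy": 0.48, "dz": 0, "wx": 0, "wy": 0, "wz": 0.036},
  {"dx": 0.044, "dy": 0.68, "dz": 0, "wx": 0, "wy": 0, "wz": 0.048},
  {"dx": 0.055, "dy": 0.875, "dz": 0, "wx": 0, "wy": 0, "wz": 0.0586},
], jaw=1)

```text
time_s: 17.02
eef_pos: [0.5109, -0.2311, 0.1287]
eef_rot: [-0.002, 0.99, 0.138, -0.001]
wrist_force: [0.0, -0.4, -0.0]
opening: 0.998
grasp_force: 0.0
```

>>> servo_tool([
  {"dx": 0.011, "dy": 0.175, "dz": 0, "wx": 0, "wy": 0, "wz": 0.012},
  {"dx": 0.022, "dy": 0.35, "dz": 0, "wx": 0, "wy": 0, "wz": 0.024},
  {"dx": 0.033, "dy": 0.525, "dz": 0, "wx": 0, "wy": 0, "wz": 0.036},
  {"dx": 0.044, "dy": 0.7, "dz": 0, "wx": 0, "wy": 0, "wz": 0.048},
  {"dx": 0.055, "dy": 0.875, "dz": 0, "wx": 0, "wy": 0, "wz": 0.0586},
])

```text
time_s: 17.43
eef_pos: [0.516, -0.1437, 0.1287]
eef_rot: [-0.001, 0.973, 0.229, -0.001]
wrist_force: [0.2, 1.0, -0.5]
opening: 1.002
grasp_force: 0.0
```

```bash
python3 - <<'E'
from h import *
c=shot("top"); np.save("top3.npy",c,allow_pickle=True); f0=np.load("top0.npy",allow_pickle=True).item()["frame"].astype(float)
b=c["frame"].astype(float)
for n,(x,y) in dict(A=(141.5,197),B=(157,200),C=(171.5,204),D=(186,207),cap=(116,198),cork=(214,209),blower=(256,230),holder=(192,161),loupe=(251,156),sd=(340,249)).items():
    x,y=int(x),int(y); d=np.abs(f0-b)[y-13:y+13,x-9:x+9].mean(); print(n,d.round(1))
save(c,"top3.png",(120,140,400,245),2.8)
E
```

```text
A 6.8
B 10.1
C 37.6
D 10.7
cap 5.0
cork 6.4
blower 6.3
holder 6.6
loupe 6.2
sd 63.7
```

View pics/top3.png

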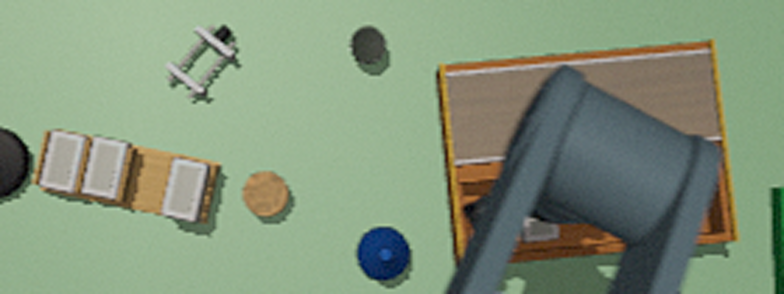

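The rack now holds A, B and the tall tin D, with lane C empty at about (150,178); the bystanders that can be seen haven't moved. I carry on to tin B.

>>> servo_tool([
  {"dx": 0.011, "dy": 0.175, "dz": 0, "wx": 0, "wy": 0, "wz": 0.012},
  {"dx": 0.022, "dy": 0.35, "dz": 0, "wx": 0, "wy": 0, "wz": 0.024},
  {"dx": 0.033, "dy": 0.525, "dz": 0, "wx": 0, "wy": 0, "wz": 0.036},
  {"dx": 0.044, "dy": 0.7, "dz": 0, "wx": 0, "wy": 0, "wz": 0.048},
  {"dx": 0.055, "dy": 0.875, "dz": 0, "wx": 0, "wy": 0, "wz": 0.0586},
])

```text
time_s: 17.9
eef_pos: [0.5214, -0.057, 0.129]
eef_rot: [-0.001, 0.948, 0.317, -0.001]
wrist_force: [0.5, 0.0, 0.2]
opening: 0.998
grasp_force: 0.0
```

>>> servo_tool([
  {"dx": 0.011, "dy": 0.175, "dz": 0, "wx": 0, "wy": 0, "wz": 0.012},
  {"dx": 0.022, "dy": 0.35, "dz": 0, "wx": 0, "wy": 0, "wz": 0.024},
  {"dx": 0.033, "dy": 0.525, "dz": 0, "wx": 0, "wy": 0, "wz": 0.036},
  {"dx": 0.044, "dy": 0.7, "dz": 0, "wx": 0, "wy": 0, "wz": 0.048},
  {"dx": 0.055, "dy": 0.875, "dz": 0, "wx": 0, "wy": 0, "wz": 0.0586},
])

```text
time_s: 18.32
eef_pos: [0.5267, 0.0303, 0.129]
eef_rot: [-0.001, 0.915, 0.403, -0.001]
wrist_force: [-0.1, 0.4, 1.2]
opening: 0.999
grasp_force: 0.0
```

>>> servo_tool([
  {"dx": 0.011, "dy": 0.175, "dz": 0, "wx": 0, "wy": 0, "wz": 0.012},
  {"dx": 0.022, "dy": 0.35, "dz": 0, "wx": 0, "wy": 0, "wz": 0.024},
  {"dx": 0.033, "dy": 0.525, "dz": 0, "wx": 0, "wy": 0, "wz": 0.036},
  {"dx": 0.044, "dy": 0.7, "dz": 0, "wx": 0, "wy": 0, "wz": 0.048},
  {"dx": 0.055, "dy": 0.875, "dz": 0, "wx": 0, "wy": 0, "wz": 0.0586},
])

```text
time_s: 18.73
eef_pos: [0.532, 0.1175, 0.1289]
eef_rot: [-0.001, 0.874, 0.485, -0.001]
wrist_force: [0.8, 0.3, 0.0]
opening: 1.004
grasp_force: 0.0
```

>>> servo_tool([
  {"dx": 0.011, "dy": 0.175, "dz": 0, "wx": 0, "wy": 0, "wz": 0.012},
  {"dx": 0.022, "dy": 0.35, "dz": 0, "wx": 0, "wy": 0, "wz": 0.024},
  {"dx": 0.033, "dy": 0.525, "dz": 0, "wx": 0, "wy": 0, "wz": 0.036},
  {"dx": 0.044, "dy": 0.7, "dz": 0, "wx": 0, "wy": 0, "wz": 0.048},
  {"dx": 0.055, "dy": 0.875, "dz": 0, "wx": 0, "wy": 0, "wz": 0.0586},
])

```text
time_s: 19.15
eef_pos: [0.5373, 0.2047, 0.1288]
eef_rot: [-0.001, 0.826, 0.564, -0.002]
wrist_force: [0.7, -0.3, -0.6]
opening: 1.0
grasp_force: 0.0
```

>>> servo_tool([
  {"dx": 0.011, "dy": 0.23, "dz": 0, "wx": 0, "wy": 0, "wz": 0.012},
  {"dx": 0.022, "dy": 0.44, "dz": 0, "wx": 0, "wy": 0, "wz": 0.024},
  {"dx": 0.033, "dy": 0.63, "dz": 0, "wx": 0, "wy": 0, "wz": 0.036},
  {"dx": 0.044, "dy": 0.78, "dz": 0, "wx": 0, "wy": 0, "wz": 0.048},
  {"dx": 0.055, "dy": 0.875, "dz": 0, "wx": 0, "wy": 0, "wz": 0.0586},
])

```text
time_s: 19.57
eef_pos: [0.5433, 0.2925, 0.1293]
eef_rot: [-0.001, 0.77, 0.638, -0.001]
wrist_force: [0.2, -0.3, 0.1]
opening: 1.001
grasp_force: 0.0
```

>>> servo_tool([
  {"dx": 0, "dy": 0, "dz": -0.1, "wx": 0, "wy": 0, "wz": 0},
  {"dx": 0, "dy": 0, "dz": -0.25, "wx": 0, "wy": 0, "wz": 0},
  {"dx": 0, "dy": 0, "dz": -0.42, "wx": 0, "wy": 0, "wz": 0},
  {"dx": 0, "dy": 0, "dz": -0.54, "wx": 0, "wy": 0, "wz": 0},
  {"dx": 0, "dy": 0, "dz": -0.6, "wx": 0, "wy": 0, "wz": 0},
])

```text
time_s: 19.98
eef_pos: [0.5434, 0.2893, 0.0678]
eef_rot: [-0.001, 0.772, 0.635, -0.002]
wrist_force: [-0.2, -0.1, 0.2]
opening: 0.998
grasp_force: 0.0
```

>>> servo_tool([
  {"dx": 0, "dy": 0, "dz": -0.15, "wx": 0, "wy": 0, "wz": 0},
  {"dx": 0, "dy": 0, "dz": -0.3, "wx": 0, "wy": 0, "wz": 0},
  {"dx": 0, "dy": 0, "dz": -0.45, "wx": 0, "wy": 0, "wz": 0},
  {"dx": 0, "dy": 0, "dz": -0.57, "wx": 0, "wy": 0, "wz": 0},
  {"dx": 0, "dy": 0, "dz": -0.64, "wx": 0, "wy": 0, "wz": 0},
])

```text
time_s: 20.4
eef_pos: [0.5443, 0.2898, 0.005]
eef_rot: [-0.0, 0.772, 0.635, -0.001]
wrist_force: [-1.1, -0.5, 0.1]
opening: 1.003
grasp_force: 0.0
```

>>> servo_tool([
  {"dx": 0, "dy": 0, "dz": 0, "wx": 0, "wy": 0, "wz": 0},
  {"dx": 0, "dy": 0, "dz": 0, "wx": 0, "wy": 0, "wz": 0},
  {"dx": 0, "dy": 0, "dz": 0, "wx": 0, "wy": 0, "wz": 0},
  {"dx": 0, "dy": 0, "dz": 0, "wx": 0, "wy": 0, "wz": 0},
  {"dx": 0, "dy": 0, "dz": 0, "wx": 0, "wy": 0, "wz": 0},
], jaw=0)

```text
time_s: 20.82
eef_pos: [0.5456, 0.2908, 0.0075]
eef_rot: [0.0, 0.772, 0.636, 0.001]
wrist_force: [-0.3, 0.3, -1.3]
opening: 0.735
grasp_force: 67.4
```

>>> servo_tool([
  {"dx": 0, "dy": 0, "dz": 0.06, "wx": 0, "wy": 0, "wz": 0},
  {"dx": 0, "dy": 0, "dz": 0.2, "wx": 0, "wy": 0, "wz": 0},
  {"dx": 0, "dy": 0, "dz": 0.4, "wx": 0, "wy": 0, "wz": 0},
  {"dx": 0, "dy": 0, "dz": 0.62, "wx": 0, "wy": 0, "wz": 0},
  {"dx": 0, "dy": 0, "dz": 0.8, "wx": 0, "wy": 0, "wz": 0},
])

```text
time_s: 21.23
eef_pos: [0.5458, 0.2908, 0.0897]
eef_rot: [0.0, 0.772, 0.636, 0.001]
wrist_force: [1.1, 0.9, -0.7]
opening: 0.737
grasp_force: 67.4
```

>>> servo_tool([
  {"dx": -0.09, "dy": -0.09, "dz": 0, "wx": 0, "wy": 0, "wz": 0.009},
  {"dx": -0.22, "dy": -0.21, "dz": 0, "wx": 0, "wy": 0, "wz": 0.018},
  {"dx": -0.38, "dy": -0.36, "dz": 0, "wx": 0, "wy": 0, "wz": 0.027},
  {"dx": -0.55, "dy": -0.53, "dz": 0, "wx": 0, "wy": 0, "wz": 0.036},
  {"dx": -0.72, "dy": -0.7, "dz": 0, "wx": 0, "wy": 0, "wz": 0.045},
])

```text
time_s: 21.65
eef_pos: [0.4729, 0.2202, 0.0882]
eef_rot: [0.0, 0.725, 0.689, 0.001]
wrist_force: [-0.6, -0.5, -1.5]
opening: 0.74
grasp_force: 67.6
```

>>> servo_tool([
  {"dx": -0.18, "dy": -0.17, "dz": 0, "wx": 0, "wy": 0, "wz": 0.009},
  {"dx": -0.36, "dy": -0.35, "dz": 0, "wx": 0, "wy": 0, "wz": 0.018},
  {"dx": -0.52, "dy": -0.5, "dz": 0, "wx": 0, "wy": 0, "wz": 0.027},
  {"dx": -0.65, "dy": -0.63, "dz": 0, "wx": 0, "wy": 0, "wz": 0.036},
  {"dx": -0.73, "dy": -0.71, "dz": 0, "wx": 0, "wy": 0, "wz": 0.045},
])

```text
time_s: 22.07
eef_pos: [0.399, 0.1487, 0.0878]
eef_rot: [0.0, 0.674, 0.738, 0.0]
wrist_force: [1.3, 0.4, -0.7]
opening: 0.739
grasp_force: 67.6
```

>>> servo_tool([
  {"dx": 0, "dy": 0, "dz": -0.2, "wx": 0, "wy": 0, "wz": 0},
  {"dx": 0, "dy": 0, "dz": -0.45, "wx": 0, "wy": 0, "wz": 0},
  {"dx": 0, "dy": 0, "dz": -0.65, "wx": 0, "wy": 0, "wz": 0},
  {"dx": 0, "dy": 0, "dz": -0.77, "wx": 0, "wy": 0, "wz": 0},
  {"dx": 0, "dy": 0, "dz": -0.82, "wx": 0, "wy": 0, "wz": 0},
])

```text
time_s: 22.48
eef_pos: [0.3995, 0.1494, 0.0043]
eef_rot: [-0.0, 0.675, 0.738, -0.0]
wrist_force: [-0.2, -0.2, -1.3]
opening: 0.74
grasp_force: 67.7
```

>>> servo_tool([
  {"dx": 0, "dy": 0, "dz": -0.01, "wx": 0, "wy": 0, "wz": 0},
  {"dx": 0, "dy": 0, "dz": -0.025, "wx": 0, "wy": 0, "wz": 0},
  {"dx": 0, "dy": 0, "dz": -0.037, "wx": 0, "wy": 0, "wz": 0},
  {"dx": 0, "dy": 0, "dz": -0.045, "wx": 0, "wy": 0, "wz": 0},
  {"dx": 0, "dy": 0, "dz": -0.045, "wx": 0, "wy": 0, "wz": 0},
])

```text
time_s: 22.9
eef_pos: [0.4011, 0.1497, 0.0011]
eef_rot: [0.001, 0.675, 0.738, 0.001]
wrist_force: [0.2, 0.4, 0.2]
opening: 0.734
grasp_force: 67.7
```

>>> servo_tool([
  {"dx": 0, "dy": 0, "dz": -0.004, "wx": 0, "wy": 0, "wz": 0},
  {"dx": 0, "dy": 0, "dz": -0.008, "wx": 0, "wy": 0, "wz": 0},
  {"dx": 0, "dy": 0, "dz": -0.008, "wx": 0, "wy": 0, "wz": 0},
  {"dx": 0, "dy": 0, "dz": -0.008, "wx": 0, "wy": 0, "wz": 0},
  {"dx": 0, "dy": 0, "dz": -0.008, "wx": 0, "wy": 0, "wz": 0},
])

```text
time_s: 23.32
eef_pos: [0.4011, 0.1497, 0.001]
eef_rot: [0.0, 0.675, 0.738, 0.0]
wrist_force: [-3.6, 0.2, 14.6]
opening: 0.735
grasp_force: 69.8
```

>>> servo_tool([
  {"dx": 0, "dy": 0, "dz": 0, "wx": 0, "wy": 0, "wz": 0},
  {"dx": 0, "dy": 0, "dz": 0, "wx": 0, "wy": 0, "wz": 0},
  {"dx": 0, "dy": 0, "dz": 0, "wx": 0, "wy": 0, "wz": 0},
  {"dx": 0, "dy": 0, "dz": 0.08, "wx": 0, "wy": 0, "wz": 0},
  {"dx": 0, "dy": 0, "dz": 0.25, "wx": 0, "wy": 0, "wz": 0},
], jaw=1)

```text
time_s: 23.73
eef_pos: [0.3983, 0.1493, 0.0235]
eef_rot: [-0.001, 0.675, 0.738, -0.002]
wrist_force: [-0.2, -1.1, -0.8]
opening: 1.0
grasp_force: 0.0
```

>>> servo_tool([
  {"dx": 0, "dy": 0, "dz": 0.2, "wx": 0, "wy": 0, "wz": 0},
  {"dx": 0, "dy": 0, "dz": 0.35, "wx": 0, "wy": 0, "wz": -0.03},
  {"dx": 0, "dy": 0, "dz": 0.35, "wx": 0, "wy": 0, "wz": -0.06},
  {"dx": 0, "dy": 0, "dz": 0.35, "wx": 0, "wy": 0, "wz": -0.09},
  {"dx": 0, "dy": 0, "dz": 0.35, "wx": 0, "wy": 0, "wz": -0.12},
])

```text
time_s: 24.15
eef_pos: [0.4005, 0.1496, 0.0604]
eef_rot: [0.0, 0.803, 0.597, 0.001]
wrist_force: [-0.5, 0.3, 1.2]
opening: 1.002
grasp_force: 0.0
```

>>> servo_tool([
  {"dx": 0, "dy": 0, "dz": 0, "wx": 0, "wy": 0, "wz": -0.038},
  {"dx": 0, "dy": 0, "dz": 0, "wx": 0, "wy": 0, "wz": -0.076},
  {"dx": 0, "dy": 0, "dz": 0, "wx": 0, "wy": 0, "wz": -0.114},
  {"dx": 0, "dy": 0, "dz": 0, "wx": 0, "wy": 0, "wz": -0.152},
  {"dx": 0, "dy": 0, "dz": 0, "wx": 0, "wy": 0, "wz": -0.19},
])

```text
time_s: 24.57
eef_pos: [0.4001, 0.1496, 0.0599]
eef_rot: [0.0, 0.943, 0.334, 0.0]
wrist_force: [0.4, 0.1, 0.6]
opening: 1.004
grasp_force: 0.0
```

>>> servo_tool([
  {"dx": 0, "dy": 0, "dz": 0, "wx": 0, "wy": 0, "wz": -0.038},
  {"dx": 0, "dy": 0, "dz": 0, "wx": 0, "wy": 0, "wz": -0.076},
  {"dx": 0, "dy": 0, "dz": 0, "wx": 0, "wy": 0, "wz": -0.114},
  {"dx": 0, "dy": 0, "dz": 0, "wx": 0, "wy": 0, "wz": -0.152},
  {"dx": 0, "dy": 0, "dz": 0, "wx": 0, "wy": 0, "wz": -0.19},
])

```text
time_s: 24.98
eef_pos: [0.4001, 0.1495, 0.0599]
eef_rot: [-0.0, 0.999, 0.042, 0.0]
wrist_force: [0.2, -0.0, -0.1]
opening: 1.0
grasp_force: 0.0
```

>>> servo_tool([
  {"dx": 0, "dy": 0, "dz": -0.12, "wx": 0, "wy": 0, "wz": 0},
  {"dx": 0, "dy": 0, "dz": -0.26, "wx": 0, "wy": 0, "wz": 0},
  {"dx": 0, "dy": 0, "dz": -0.4, "wx": 0, "wy": 0, "wz": 0},
  {"dx": 0, "dy": 0, "dz": -0.5, "wx": 0, "wy": 0, "wz": 0},
  {"dx": 0, "dy": 0, "dz": -0.55, "wx": 0, "wy": 0, "wz": 0},
])

```text
time_s: 25.4
eef_pos: [0.3993, 0.1495, 0.0036]
eef_rot: [0.0, 0.999, 0.045, -0.001]
wrist_force: [0.4, -0.3, -0.6]
opening: 0.997
grasp_force: 0.0
```

>>> servo_tool([
  {"dx": 0, "dy": 0, "dz": 0, "wx": 0, "wy": 0, "wz": 0},
  {"dx": 0, "dy": 0, "dz": 0, "wx": 0, "wy": 0, "wz": 0},
  {"dx": 0, "dy": 0, "dz": 0, "wx": 0, "wy": 0, "wz": 0},
  {"dx": 0, "dy": 0, "dz": 0, "wx": 0, "wy": 0, "wz": 0},
  {"dx": 0, "dy": 0, "dz": 0, "wx": 0, "wy": 0, "wz": 0},
], jaw=0)

```text
time_s: 25.82
eef_pos: [0.4011, 0.1497, 0.0054]
eef_rot: [-0.0, 0.999, 0.045, 0.001]
wrist_force: [-0.9, 0.3, 5.0]
opening: 0.43
grasp_force: 60.6
```

>>> servo_tool([
  {"dx": 0, "dy": 0, "dz": 0.08, "wx": 0, "wy": 0, "wz": 0},
  {"dx": 0, "dy": 0, "dz": 0.25, "wx": 0, "wy": 0, "wz": 0},
  {"dx": 0, "dy": 0, "dz": 0.5, "wx": 0, "wy": 0, "wz": 0},
  {"dx": 0, "dy": 0, "dz": 0.78, "wx": 0, "wy": 0, "wz": 0},
  {"dx": 0, "dy": 0, "dz": 1.0, "wx": 0, "wy": 0, "wz": 0},
])

```text
time_s: 26.23
eef_pos: [0.4002, 0.1496, 0.1067]
eef_rot: [0.0, 0.999, 0.045, 0.0]
wrist_force: [-0.1, 0.4, -1.1]
opening: 0.431
grasp_force: 60.2
```

>>> servo_tool([
  {"dx": 0.03, "dy": -0.1, "dz": 0.05, "wx": 0, "wy": 0, "wz": 0},
  {"dx": 0.07, "dy": -0.26, "dz": 0.1, "wx": 0, "wy": 0, "wz": 0},
  {"dx": 0.11, "dy": -0.43, "dz": 0.1, "wx": 0, "wy": 0, "wz": 0},
  {"dx": 0.15, "dy": -0.61, "dz": 0.1, "wx": 0, "wy": 0, "wz": 0},
  {"dx": 0.2, "dy": -0.8, "dz": 0.1, "wx": 0, "wy": 0, "wz": 0},
])

```text
time_s: 26.65
eef_pos: [0.4197, 0.0685, 0.1142]
eef_rot: [0.0, 0.999, 0.045, -0.0]
wrist_force: [-0.2, -0.3, -1.9]
opening: 0.432
grasp_force: 60.2
```

>>> servo_tool([
  {"dx": 0.04, "dy": -0.16, "dz": 0, "wx": 0, "wy": 0, "wz": 0},
  {"dx": 0.08, "dy": -0.32, "dz": 0, "wx": 0, "wy": 0, "wz": 0},
  {"dx": 0.12, "dy": -0.48, "dz": 0, "wx": 0, "wy": 0, "wz": 0},
  {"dx": 0.16, "dy": -0.64, "dz": 0, "wx": 0, "wy": 0, "wz": 0},
  {"dx": 0.2, "dy": -0.8, "dz": 0, "wx": 0, "wy": 0, "wz": 0},
])

```text
time_s: 27.07
eef_pos: [0.4396, -0.0117, 0.114]
eef_rot: [-0.0, 0.999, 0.044, -0.001]
wrist_force: [0.5, -0.5, -0.9]
opening: 0.437
grasp_force: 60.2
```

>>> servo_tool([
  {"dx": 0.04, "dy": -0.16, "dz": 0, "wx": 0, "wy": 0, "wz": 0},
  {"dx": 0.08, "dy": -0.32, "dz": 0, "wx": 0, "wy": 0, "wz": 0},
  {"dx": 0.12, "dy": -0.48, "dz": 0, "wx": 0, "wy": 0, "wz": 0},
  {"dx": 0.16, "dy": -0.64, "dz": 0, "wx": 0, "wy": 0, "wz": 0},
  {"dx": 0.2, "dy": -0.8, "dz": 0, "wx": 0, "wy": 0, "wz": 0},
])

```text
time_s: 27.48
eef_pos: [0.4595, -0.0916, 0.1139]
eef_rot: [-0.0, 0.999, 0.045, -0.001]
wrist_force: [-0.2, 0.3, -1.1]
opening: 0.437
grasp_force: 60.2
```

>>> servo_tool([
  {"dx": 0.04, "dy": -0.16, "dz": 0, "wx": 0, "wy": 0, "wz": 0},
  {"dx": 0.08, "dy": -0.32, "dz": 0, "wx": 0, "wy": 0, "wz": 0},
  {"dx": 0.12, "dy": -0.48, "dz": 0, "wx": 0, "wy": 0, "wz": 0},
  {"dx": 0.16, "dy": -0.64, "dz": 0, "wx": 0, "wy": 0, "wz": 0},
  {"dx": 0.2, "dy": -0.8, "dz": 0, "wx": 0, "wy": 0, "wz": 0},
])

```text
time_s: 27.9
eef_pos: [0.4798, -0.1717, 0.114]
eef_rot: [-0.0, 0.999, 0.045, -0.0]
wrist_force: [-0.3, -0.6, -1.7]
opening: 0.435
grasp_force: 60.2
```

>>> servo_tool([
  {"dx": 0.05, "dy": -0.2, "dz": 0, "wx": 0, "wy": 0, "wz": 0},
  {"dx": 0.1, "dy": -0.4, "dz": 0, "wx": 0, "wy": 0, "wz": 0},
  {"dx": 0.14, "dy": -0.58, "dz": 0, "wx": 0, "wy": 0, "wz": 0},
  {"dx": 0.18, "dy": -0.73, "dz": 0, "wx": 0, "wy": 0, "wz": 0},
  {"dx": 0.2, "dy": -0.82, "dz": 0, "wx": 0, "wy": 0, "wz": 0},
])

```text
time_s: 28.32
eef_pos: [0.5003, -0.2548, 0.1143]
eef_rot: [0.0, 0.999, 0.044, 0.0]
wrist_force: [-0.5, 0.6, -1.3]
opening: 0.438
grasp_force: 60.2
```

>>> servo_tool([
  {"dx": 0, "dy": 0, "dz": -0.1, "wx": 0, "wy": 0, "wz": 0},
  {"dx": 0, "dy": 0, "dz": -0.25, "wx": 0, "wy": 0, "wz": 0},
  {"dx": 0, "dy": 0, "dz": -0.42, "wx": 0, "wy": 0, "wz": 0},
  {"dx": 0, "dy": 0, "dz": -0.54, "wx": 0, "wy": 0, "wz": 0},
  {"dx": 0, "dy": 0, "dz": -0.6, "wx": 0, "wy": 0, "wz": 0},
])

```text
time_s: 28.73
eef_pos: [0.4986, -0.2507, 0.0518]
eef_rot: [-0.001, 0.999, 0.045, -0.002]
wrist_force: [-0.3, 0.1, -1.9]
opening: 0.434
grasp_force: 60.2
```

>>> servo_tool([
  {"dx": 0, "dy": 0, "dz": -0.1, "wx": 0, "wy": 0, "wz": 0},
  {"dx": 0, "dy": 0, "dz": -0.2, "wx": 0, "wy": 0, "wz": 0},
  {"dx": 0, "dy": 0, "dz": -0.3, "wx": 0, "wy": 0, "wz": 0},
  {"dx": 0, "dy": 0, "dz": -0.37, "wx": 0, "wy": 0, "wz": 0},
  {"dx": 0, "dy": 0, "dz": -0.4, "wx": 0, "wy": 0, "wz": 0},
])

```text
time_s: 29.15
eef_pos: [0.4996, -0.252, 0.0131]
eef_rot: [-0.001, 0.999, 0.045, -0.001]
wrist_force: [-0.4, -0.0, -1.8]
opening: 0.433
grasp_force: 60.2
```

>>> servo_tool([
  {"dx": 0, "dy": 0, "dz": -0.01, "wx": 0, "wy": 0, "wz": 0},
  {"dx": 0, "dy": 0, "dz": -0.02, "wx": 0, "wy": 0, "wz": 0},
  {"dx": 0, "dy": 0, "dz": -0.03, "wx": 0, "wy": 0, "wz": 0},
  {"dx": 0, "dy": 0, "dz": -0.035, "wx": 0, "wy": 0, "wz": 0},
  {"dx": 0, "dy": 0, "dz": -0.04, "wx": 0, "wy": 0, "wz": 0},
])

```text
time_s: 29.57
eef_pos: [0.5005, -0.2527, 0.0114]
eef_rot: [0.0, 0.999, 0.045, 0.0]
wrist_force: [-3.2, 1.6, 9.7]
opening: 0.432
grasp_force: 61.4
```

>>> servo_tool([
  {"dx": 0, "dy": 0, "dz": 0, "wx": 0, "wy": 0, "wz": 0},
  {"dx": 0, "dy": 0, "dz": 0, "wx": 0, "wy": 0, "wz": 0},
  {"dx": 0, "dy": 0, "dz": 0, "wx": 0, "wy": 0, "wz": 0},
  {"dx": 0, "dy": 0, "dz": 0.05, "wx": 0, "wy": 0, "wz": 0},
  {"dx": 0, "dy": 0, "dz": 0.2, "wx": 0, "wy": 0, "wz": 0},
], jaw=0.62)

```text
time_s: 29.98
eef_pos: [0.4986, -0.2513, 0.0289]
eef_rot: [-0.001, 0.999, 0.045, -0.002]
wrist_force: [-0.6, 0.4, -0.3]
opening: 0.624
grasp_force: 0.0
```

>>> servo_tool([
  {"dx": 0, "dy": 0, "dz": 0.2, "wx": 0, "wy": 0, "wz": 0},
  {"dx": 0, "dy": 0, "dz": 0.42, "wx": 0, "wy": 0, "wz": 0},
  {"dx": 0, "dy": 0, "dz": 0.64, "wx": 0, "wy": 0, "wz": 0},
  {"dx": 0, "dy": 0, "dz": 0.85, "wx": 0, "wy": 0, "wz": 0},
  {"dx": 0, "dy": 0, "dz": 1.0, "wx": 0, "wy": 0, "wz": 0},
])

```text
time_s: 30.4
eef_pos: [0.5008, -0.2529, 0.133]
eef_rot: [0.001, 0.999, 0.045, 0.001]
wrist_force: [0.3, -0.8, 0.0]
opening: 0.62
grasp_force: 0.0
```

>>> servo_tool([
  {"dx": 0.15, "dy": 0.03, "dz": 0, "wx": 0, "wy": 0, "wz": 0},
  {"dx": 0.35, "dy": 0.08, "dz": 0, "wx": 0, "wy": 0, "wz": 0},
  {"dx": 0.57, "dy": 0.12, "dz": 0, "wx": 0, "wy": 0, "wz": 0},
  {"dx": 0.8, "dy": 0.18, "dz": 0, "wx": 0, "wy": 0, "wz": 0},
  {"dx": 1.0, "dy": 0.22, "dz": 0, "wx": 0, "wy": 0, "wz": 0},
], jaw=0)

```text
time_s: 30.82
eef_pos: [0.6014, -0.23, 0.131]
eef_rot: [0.0, 0.999, 0.045, 0.0]
wrist_force: [0.0, -0.2, 1.3]
opening: 0.001
grasp_force: 0.0
```

>>> servo_tool([
  {"dx": 0.13, "dy": 0.03, "dz": 0, "wx": 0, "wy": 0, "wz": 0},
  {"dx": 0.13, "dy": 0.03, "dz": -0.15, "wx": 0, "wy": 0, "wz": 0},
  {"dx": 0.13, "dy": 0.03, "dz": -0.35, "wx": 0, "wy": 0, "wz": 0},
  {"dx": 0.13, "dy": 0.03, "dz": -0.52, "wx": 0, "wy": 0, "wz": 0},
  {"dx": 0.13, "dy": 0.03, "dz": -0.61, "wx": 0, "wy": 0, "wz": 0},
])

```text
time_s: 31.23
eef_pos: [0.612, -0.2266, 0.0673]
eef_rot: [-0.001, 0.999, 0.045, -0.001]
wrist_force: [-1.2, 0.2, -0.2]
opening: -0.0
grasp_force: 0.0
```

>>> servo_tool([
  {"dx": -0.1, "dy": -0.01, "dz": 0, "wx": 0, "wy": 0, "wz": 0},
  {"dx": -0.22, "dy": -0.02, "dz": 0, "wx": 0, "wy": 0, "wz": 0},
  {"dx": -0.38, "dy": -0.034, "dz": 0, "wx": 0, "wy": 0, "wz": 0},
  {"dx": -0.54, "dy": -0.049, "dz": 0, "wx": 0, "wy": 0, "wz": 0},
  {"dx": -0.7, "dy": -0.063, "dz": 0, "wx": 0, "wy": 0, "wz": 0},
])

```text
time_s: 31.65
eef_pos: [0.5432, -0.2338, 0.07]
eef_rot: [0.0, 0.999, 0.045, 0.001]
wrist_force: [2.1, -0.0, -0.7]
opening: -0.0
grasp_force: 1.1
```

>>> servo_tool([
  {"dx": -0.15, "dy": -0.013, "dz": 0, "wx": 0, "wy": 0, "wz": 0},
  {"dx": -0.3, "dy": -0.027, "dz": 0, "wx": 0, "wy": 0, "wz": 0},
  {"dx": -0.43, "dy": -0.039, "dz": 0, "wx": 0, "wy": 0, "wz": 0},
  {"dx": -0.52, "dy": -0.047, "dz": 0, "wx": 0, "wy": 0, "wz": 0},
  {"dx": -0.57, "dy": -0.051, "dz": 0, "wx": 0, "wy": 0, "wz": 0},
])

```text
time_s: 32.07
eef_pos: [0.4857, -0.2391, 0.0701]
eef_rot: [0.0, 0.999, 0.044, 0.0]
wrist_force: [1.6, 0.7, -0.7]
opening: -0.002
grasp_force: 0.9
```

>>> servo_tool([
  {"dx": -0.005, "dy": 0, "dz": 0, "wx": 0, "wy": 0, "wz": 0},
  {"dx": -0.01, "dy": 0, "dz": 0, "wx": 0, "wy": 0, "wz": 0},
  {"dx": -0.015, "dy": 0, "dz": 0, "wx": 0, "wy": 0, "wz": 0},
  {"dx": -0.02, "dy": 0, "dz": 0, "wx": 0, "wy": 0, "wz": 0},
  {"dx": -0.025, "dy": 0, "dz": 0, "wx": 0, "wy": 0, "wz": 0},
])

```text
time_s: 32.48
eef_pos: [0.4844, -0.2391, 0.0697]
eef_rot: [0.0, 0.999, 0.045, 0.0]
wrist_force: [1.0, -0.8, 0.2]
opening: 0.0
grasp_force: 0.8
```

>>> servo_tool([
  {"dx": -0.01, "dy": 0, "dz": 0, "wx": 0, "wy": 0, "wz": 0},
  {"dx": -0.015, "dy": 0, "dz": 0, "wx": 0, "wy": 0, "wz": 0},
  {"dx": -0.02, "dy": 0, "dz": 0, "wx": 0, "wy": 0, "wz": 0},
  {"dx": -0.025, "dy": 0, "dz": 0, "wx": 0, "wy": 0, "wz": 0},
  {"dx": -0.03, "dy": 0, "dz": 0, "wx": 0, "wy": 0, "wz": 0},
])

```text
time_s: 32.9
eef_pos: [0.4807, -0.2389, 0.0695]
eef_rot: [0.0, 0.999, 0.045, 0.0]
wrist_force: [1.3, -1.6, 0.6]
opening: 0.001
grasp_force: 0.8
```

>>> servo_tool([
  {"dx": -0.01, "dy": 0, "dz": 0, "wx": 0, "wy": 0, "wz": 0},
  {"dx": -0.02, "dy": 0, "dz": 0, "wx": 0, "wy": 0, "wz": 0},
  {"dx": -0.025, "dy": 0, "dz": 0, "wx": 0, "wy": 0, "wz": 0},
  {"dx": -0.025, "dy": 0, "dz": 0, "wx": 0, "wy": 0, "wz": 0},
  {"dx": -0.025, "dy": 0, "dz": 0, "wx": 0, "wy": 0, "wz": 0},
])

```text
time_s: 33.32
eef_pos: [0.4806, -0.239, 0.0697]
eef_rot: [0.001, 0.999, 0.044, 0.003]
wrist_force: [11.9, -0.1, -7.0]
opening: -0.003
grasp_force: 6.2
```

The force rose to 12 N at the stop, so the cover is shut. I back off, clear the view and check.

>>> servo_tool([
  {"dx": 0.08, "dy": 0.01, "dz": 0, "wx": 0, "wy": 0, "wz": 0},
  {"dx": 0.15, "dy": 0.01, "dz": 0.1, "wx": 0, "wy": 0, "wz": 0},
  {"dx": 0.15, "dy": 0.01, "dz": 0.4, "wx": 0, "wy": 0, "wz": 0},
  {"dx": 0.15, "dy": 0.01, "dz": 0.7, "wx": 0, "wy": 0, "wz": 0},
  {"dx": 0.15, "dy": 0.01, "dz": 1.0, "wx": 0, "wy": 0, "wz": 0},
])

```text
time_s: 33.73
eef_pos: [0.4927, -0.2373, 0.1707]
eef_rot: [-0.001, 0.999, 0.045, -0.001]
wrist_force: [-0.0, -1.2, -0.6]
opening: -0.001
grasp_force: 0.0
```

>>> servo_tool([
  {"dx": -0.05, "dy": 0.2, "dz": 0.1, "wx": 0, "wy": 0, "wz": 0},
  {"dx": -0.1, "dy": 0.4, "dz": 0.2, "wx": 0, "wy": 0, "wz": 0},
  {"dx": -0.15, "dy": 0.6, "dz": 0.3, "wx": 0, "wy": 0, "wz": 0},
  {"dx": -0.2, "dy": 0.8, "dz": 0.4, "wx": 0, "wy": 0, "wz": 0},
  {"dx": -0.25, "dy": 1.0, "dz": 0.5, "wx": 0, "wy": 0, "wz": 0},
])

```text
time_s: 34.15
eef_pos: [0.4676, -0.1368, 0.2206]
eef_rot: [-0.0, 0.999, 0.045, -0.0]
wrist_force: [-0.4, -0.1, 0.6]
opening: 0.0
grasp_force: 0.0
```

>>> servo_tool([
  {"dx": -0.05, "dy": 0.2, "dz": 0, "wx": 0, "wy": 0, "wz": 0},
  {"dx": -0.1, "dy": 0.4, "dz": 0, "wx": 0, "wy": 0, "wz": 0},
  {"dx": -0.15, "dy": 0.6, "dz": 0, "wx": 0, "wy": 0, "wz": 0},
  {"dx": -0.2, "dy": 0.8, "dz": 0, "wx": 0, "wy": 0, "wz": 0},
  {"dx": -0.25, "dy": 1.0, "dz": 0, "wx": 0, "wy": 0, "wz": 0},
])

```text
time_s: 34.57
eef_pos: [0.4425, -0.0368, 0.2202]
eef_rot: [0.0, 0.999, 0.045, -0.0]
wrist_force: [0.5, 0.2, 0.4]
opening: 0.005
grasp_force: 0.0
```

>>> servo_tool([
  {"dx": -0.05, "dy": 0.2, "dz": 0, "wx": 0, "wy": 0, "wz": 0},
  {"dx": -0.1, "dy": 0.4, "dz": 0, "wx": 0, "wy": 0, "wz": 0},
  {"dx": -0.15, "dy": 0.6, "dz": 0, "wx": 0, "wy": 0, "wz": 0},
  {"dx": -0.2, "dy": 0.8, "dz": 0, "wx": 0, "wy": 0, "wz": 0},
  {"dx": -0.25, "dy": 1.0, "dz": 0, "wx": 0, "wy": 0, "wz": 0},
])

```text
time_s: 34.98
eef_pos: [0.4175, 0.0631, 0.2202]
eef_rot: [0.0, 0.999, 0.045, -0.0]
wrist_force: [-0.5, 0.0, 0.8]
opening: 0.001
grasp_force: 0.0
```

```bash
python3 - <<'E'
from h import *
c=shot("top"); np.save("top4.npy",c,allow_pickle=True); save(c,"top4.png",(110,140,400,260),2.7)
im=c["frame"][:,:,::-1]
f0=np.load("top0.npy",allow_pickle=True).item()["frame"].astype(float); d=np.abs(f0-c["frame"])
for n,(x,y) in dict(handle=(335,224),sd=(340,249),A=(141,197),D=(186,207),holder=(192,161),cork=(214,209)).items(): print(n,d[y-8:y+8,x-9:x+9].mean().round(1))
E
```

```text
handle 32.9
sd 4.3
A 4.3
D 7.3
holder 3.9
cork 3.1
```

View pics/top4.png

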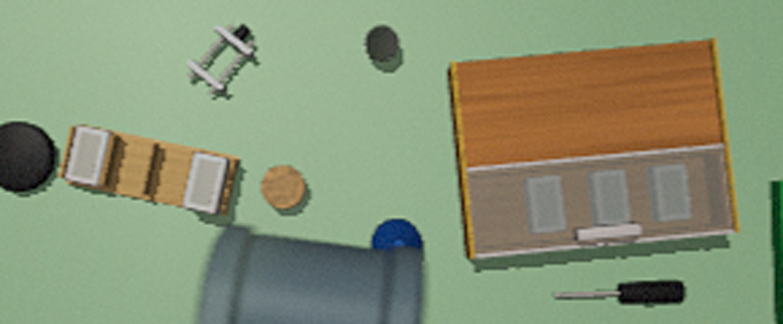

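All three tins lie crosswise in the trough near (545,203), (608,197) and (672,191). The cover looks shut, and the rack still holds A and the tall tin. I compare the cover's edge with the starting image, then hand in.

```bash
python3 - <<'E'
from h import *
g=lambda n:np.load(n,allow_pickle=True).item()["frame"].astype(np.float32).mean(2)
a,b=g("top0.npy"),g("top4.npy"); w=(slice(184,203),slice(290,370))
s,r=cv2.phaseCorrelate(a[w],b[w]); w2=(slice(153,180),slice(275,376)); s2,r2=cv2.phaseCorrelate(a[w2],b[w2])
print(s,r,s2,r2)
if abs(s[1]-s2[1])<1: print(workorder.hand_in())
E
```

```text
(0.2688818581386698, 2.2693789373058957) 0.7122305630892515 (0.03709506779652827, 0.41835208189103845) 0.9377889718211401
```

```bash
python3 - <<'E'
from h import *
g=lambda n:np.load(n,allow_pickle=True).item()["frame"].astype(np.float32).mean(2)
for n in("top0.npy","top1.npy","top4.npy"):
    a=g(n); out=[]
    for x in range(288,372,12):
        col=a[185:206,x-1:x+2].mean(1); k=col.argmax(); w=np.clip(col[max(k-2,0):k+3]-np.median(col)-10,0,None); out.append(round(185+k-2+(w*np.arange(len(w))).sum()/w.sum(),2))
    out2=[]
    for x in range(300,372,12):
        col=a[221:240,x-1:x+2].mean(1); out2.append(221+int(col.argmax()))
    print(n,out,out2)
E
```

```text
top0.npy [np.float64(199.57), np.float64(198.43), np.float64(197.33), np.float64(196.28), np.float64(195.15), np.float64(194.01), np.float64(192.97)] [231, 230, 223, 222, 226, 225]
top1.npy [np.float64(199.57), np.float64(198.42), np.float64(197.33), np.float64(196.28), np.float64(195.18), np.float64(194.02), np.float64(193.0)] [231, 230, 223, 222, 226, 225]
top4.npy [np.float64(201.75), np.float64(200.63), np.float64(199.53), np.float64(198.45), np.float64(197.36), np.float64(196.26), np.float64(195.08)] [233, 232, 231, 224, 228, 227]
```

The cover's edge now sits 2.2 px (about 6 mm) further shut than in the start image. The bar also first measured 5 mm open of its shut position, so the cover began slightly open. It stopped firmly where the shut position should be, so I hand in.

```bash
python3 -c "
from h import *
print(workorder.hand_in())"
```

```text
the job is handed in; nothing more can be done
None
```

I handed the job in with three flat tins lying crosswise in the dust case, the cover shut against its stop, and the third flat tin and the tall tin still in the rack; the hand-in call returned no verdict.

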